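# Fit up a dough-strip roller on its spindle

### The arm

A 7-joint arm with a two-finger parallel gripper is mounted at the origin on the work surface; the furniture and walls round the work are solid. World frame = base frame: x ahead of the robot, y to its left, z up, the work surface at z = 0. Lengths are in mm, angles in rad, forces in N, time in s.
With the tool pointing down it reaches from about 425 to 950 mm from the base axis. Payload 4.7 kg.
Tool frame: the origin (TCP) lies where the fingers leave the gripper's body, on its centre line; the fingertips stand 70 mm ahead of it and the grasp point (between the pads) lies 51 mm ahead of it (r.finger_overhang is the distance from the TCP to the fingertips, in mm); z points along the fingers, y is the line along which they close (so a half turn about z gives the same grasp; the last joint's range is limited). The gripper opens to 87 mm and grips with 3 to 60 N. Pads are 19 mm wide; open, the fingers measure 117 mm over their backs; the gripper's body (75 mm by 190 mm) begins 51 mm behind the grasp point.
Start: joints at [-1.33, 0.469, -0.049, 1.532, 0.024, 1.141, -0.082], TCP at [179.873, 650.606, 292.273] pointing down, gripper open.
Joint ranges: [-2.59, 2.59], [-0.33, 1.99], [-1.39, 1.29], [0.1, 2.45], [-1.04, 4.18], [0.21, 1.99], [-2.66, 2.66]. Speed limits (rad/s): [2.57, 2.57, 3.14, 3.14, 3.14, 3.14, 3.14].

### API

Orientations are given as [roll, pitch, yaw] about the fixed x, y, z axes, in that order (R = Rz(yaw) Ry(pitch) Rx(roll)).
In Python, from rig import r, read_camera, camera_params, regions_of gives the robot as it stands. The module is installed in compiled form; this text tells all that it offers.
- The arm moves only by the tool servo_tool, never from a script. Its argument "steps" is a list of rows, each a list of 3 entries, a list of its own where there are three numbers: the opening, from 0 (shut) to 1 (fully open), then the shift along the tool's x, y, z in mm, then the turn about the tool's z in rad. A call has 1 to 12 rows; each row shifts and turns the commanded pose from where the row before left it, along the tool's axes as they then stand; what a row does not reach is not made up. A row lasts 1/10 s, in which the tool goes at most 50 mm and 8.59 degrees, less where a joint would pass 70% of its speed; a pose out of reach is approached as far as the arm can. A call is refused whole if a number of a shift passes 50 or a number of a turn 0.15, either way. A call with a gripper value outside its range is refused whole. The fingers move at their own pace and stop on an object; "grip_force" is the grip in N (left out, the last holds). Time passes only in rows, so rows that do not move let the fingers close. It gives the time, the measured TCP pose, the force and the opening at its end, in the units of the state.
- r.observe(): the state, without advancing time (a new reading comes with each control period).
- read_camera(name): name is "scene" or "top" or "wrist"; returns (picture, depth): 480x640x3 uint8, red, green, blue; 480x640 float32, mm along the optical axis (not along the pixel's ray), 0 where there is no reading.
- camera_params(name): a dict with "fx", "fy", "cx", "cy" (pixels), "rvec" (rotation vector, rad) and "tvec" (3), from world to camera coordinates, as OpenCV has them. Camera axes: x right, y down, z forward; pixel columns grow to the right and rows downward; lengths in mm; the calibration is good to about 2 mm. A picture is of the moment at which its call begins: read the wrist's pose just before it. camera_params takes no time and is no camera call; for the wrist camera it gives the pose at the moment of the call.
- r.close_job(): hands the job in, once; it reports no verdict.
Trained networks look in the newest picture that a camera, given by its name, has taken for a name from the list of things; names that differ only in an ending like _2 or _b are one class to them, and where a whole thing is asked for, a point or a joint stands for the part that bears it (a point fixed in the world has none). Each returns a list of dicts, best first, with "p" (0 to 1); they miss things now and then, are a little off and sometimes report something else, mostly with a low value. They report only what shows in the picture. A call takes as long as a camera call. They do not tell look-alikes from the thing itself.
- regions_of(thing, camera): "mask" (480x640 bool, what is visible of it) and "box" ([centre column, centre row, width, height] in pixels, round what is visible of it).
The state is a dict: "time_s": time; "joint_positions": joint angles; "dq": joint speeds; "joint_efforts": joint torques, N m; "ee_pos": TCP position; "tool_rot": TCP orientation; "force": force on the tool from outside, world axes, zero at the start; "torque": the same for the moment, N m; "width": finger opening in mm.
Only numpy, scipy, OpenCV 4.12 (cv2) and the standard library are available. Lean on these libraries where they do the work, as an engineer would, in place of code of your own. Each camera call takes 0.05 s, during which the arm holds its last target. There are 200 camera calls.

### The job

Fit up the dough-strip roller from the parts in the sloping wooden rack: thread the plain sleeve onto the horizontal spindle first and slide it right up to the collar, then the flanged cutting wheel, blade end first, up against the sleeve, and last push the end cap fully home on the thin pin at the spindle's end. Leave all three sitting there by themselves at rest, and leave the squeeze bottle, the spice jar and the tub where they stand.

Things in the scene. Friction and masses are not known exactly. Their poses are not given: they have to be found in the camera images.
- stand: fixed dark steel stand that carries the horizontal bare steel spindle at one end only; origin on the worktop under the spindle, 60 mm from the collar's front face; z up, +x along the spindle from its free end to the collar. Parts are threaded from the free end towards +x. A 50 mm wide flat post behind the collar rises to z = 136 mm, its foot (70 x 80 x 12 mm) lies under the collar end (x = 8 to 78 mm). The axis of the spindle is 110 mm above the worktop
- collar (a point): point on the spindle's axis in the front face of the collar (a disc of 48 mm diameter), the stop for the sleeve; axes as stand. From here the spindle, 30 mm in diameter, runs 110 mm along -x to a chamfered shoulder; there a thin pin of 16 mm diameter goes on for 31 mm, its last 7 mm tapered to 8 mm
- pin_tip (a point): free end of the thin pin, on the axis, 141 mm from collar along -x; axes as stand
- rack: fixed pale wooden rack, base board 100 x 226 x 10 mm, with three sloping V rests side by side at y = -80, 0 and +80 mm of its own frame; origin in the middle of its underside, z up. Any part may lie in any rest. Each part lies with its axis in the rack's x-z plane, rising at 35 degrees towards +x, its lower end on a low stop; lower end centre at x = -28, z = 55 mm. The rests are 32 mm wide and reach 34 mm up the part from its lower end, so both sides of a part are free
- sleeve_mid (a point): loose plain grey pipe sleeve, 52 mm outside, 64 mm long, straight hole of about 42 mm free width, 48 g: its centre. Its own z is its axis, in the rack pointing up the slope
- wheel_hub (a point): loose cutting wheel of bare aluminium, 42 mm long: a hub of 52 mm diameter, 38 mm long, and at the end a thin blade flange, 67 mm in diameter and 4 mm thick; straight hole of about 41 mm, about 80 g. This point is on the axis half-way along the hub, 23 mm from the blade's end face. Its own z is its axis, from the hub to the blade, in the rack pointing up the slope
- wheel_blade (a point): centre of the blade's end face of the cutting wheel, which goes onto the spindle first
- cap_mid (a point): loose end cap of bare aluminium, 52 mm in diameter, 44 mm long, one end closed, about 90 g: its centre. Its own z is its axis, pointing to the open end, in the rack up the slope. Blind bore of 21 mm diameter, 36 mm deep from the open end, the first 4 mm widened to 28 mm; home, its open end lies at the spindle's shoulder, 110 mm from collar
- cap_mouth (a point): centre of the open end of the end cap
- bottle: bystander: loose pale yellow squeeze bottle with a white spout, 54 x 54 x 202 mm; origin at the centre of its underside
- jar: bystander: loose spice jar with a black lid, 44 x 44 x 107 mm; origin at the centre of its underside
- tub: bystander: loose round lidded tub, 67 x 67 x 67 mm; origin at the centre of its underside
- cutter_case_lid (a joint): lid of the shut tin case (about 165 x 193 x 50 mm, between the robot and the work): 0 = shut, grows as it opens (rad). Not part of the work, only in the way
Things that resemble listed ones, but are neither listed nor needed, are in the scene too. What is shaped like the part that bears wheel_hub but purple is not meant.

How it is judged (in metres and radians):
On the way, in this order (a step that is already met when the one before it is completed fails the run):
1. the sleeve is on the spindle, against the collar (x of sleeve_mid in the frame of collar between -0.038 and -0.027 m and y of sleeve_mid in the frame of collar between -0.012 and 0.012 m and z of sleeve_mid in the frame of collar between -0.014 and 0.012 m and angle between the z axis of sleeve_mid and the x axis of stand, either way round below 0.3 rad), for 0.2 s.
2. the cutting wheel is on the spindle, blade end first, against the sleeve (all of step 1 and x of wheel_blade in the frame of collar between -0.076 and -0.055 m and y of wheel_blade in the frame of collar between -0.012 and 0.012 m and z of wheel_blade in the frame of collar between -0.014 and 0.012 m and angle between the z axis of wheel_blade and the x axis of stand, either way round below 0.3 rad), for 0.2 s.
3. the end cap is home on the pin (all of step 2 and x of cap_mouth in the frame of collar between -0.116 and -0.104 m and y of cap_mouth in the frame of collar between -0.007 and 0.007 m and z of cap_mouth in the frame of collar between -0.009 and 0.007 m and angle between the z axis of cap_mouth and the x axis of stand, either way round below 0.3 rad), for 0.2 s.
At the end, for the whole second after the job is handed in: On the spindle, all at rest and axes within 0.3 rad of it: the sleeve within 6 mm of the collar, the wheel blade inwards with the blade face at most 76 mm from the collar face, the cap with its open end within 6 mm of the spindle's shoulder (all of step 3 and linear speed of each of sleeve, wheel, cap below 0.03 m/s); the robot touches nothing.
It fails at once if the squeeze bottle is pushed or knocked over (moved by more than 30 mm) (distance of bottle from where it was at the start of the episode above 0.03 m).
It fails at once if the spice jar is pushed or knocked over (moved by more than 30 mm) (distance of jar from where it was at the start of the episode above 0.03 m).
It fails at once if the tub is pushed or knocked over (moved by more than 30 mm) (distance of tub from where it was at the start of the episode above 0.03 m).
It also fails if it takes over 72 s, if anything falls off the work surface, if the arm or the gripper's body presses on something with over 40 N, if the wrist force passes 120 N, or if a joint passes its speed limit or range.

## Working session

There is one attempt and no reset: what is moved stays moved. The work goes in short steps, Python scripts to look and compute and a tool call to move; the robot and the scene stay as the last step left them, time stands still between calls to the robot, and variables do not carry over. Pictures are saved under pics/ and viewed, on a budget of 10 in all, crops included, one or two more only if the job needs it, and the job is handed in when it is done.

Besides the shell and the picture viewer there is one more tool, called in YAML: its name, and indented under it one key for each argument. servo_tool: Moves the arm, as the interface text tells. Its arguments: {"type":"object","properties":{"steps":{"type":"array","items":{"type":"array"}},"grip_force":{"type":"number"}},"required":["steps"]}

```bash
mkdir -p pics
python3 - <<'E'
from rig import *
import cv2,numpy as np
s=r.observe();print({k:np.round(v,3) for k,v in s.items()})
P=[]
for n in["scene","top"]:
    im,d=read_camera(n);np.savez(f"{n}.npz",im=im,d=d);p=camera_params(n);print(n,{k:np.round(v,3) for k,v in p.items()})
    cv2.imwrite(f"pics/{n}0.png",im[:,:,::-1])
E
```

```text
{'time_s': np.float64(0.0), 'joint_positions': array([-1.33 ,  0.469, -0.049,  1.534,  0.024,  1.141, -0.082]), 'dq': array([ 0.001,  0.001, -0.001, -0.003,  0.001, -0.001, -0.   ]), 'joint_efforts': array([-0.0000e+00, -5.0798e+01, -8.1000e-02, -2.3617e+01, -6.1000e-02,
        3.8000e-02,  0.0000e+00]), 'ee_pos': array([179.784, 650.158, 291.187]), 'tool_rot': array([-3.14 ,  0.   ,  2.872]), 'force': array([ 0.269, -0.452,  0.555]), 'torque': array([0.041, 0.063, 0.031]), 'width': np.float64(87.194)}
scene {'fx': np.float64(485.263), 'fy': np.float64(485.263), 'cx': np.float64(317.771), 'cy': np.float64(234.991), 'rvec': array([ 1.965, -0.599,  0.397]), 'tvec': array([-375.108,  211.487,  961.586])}
top {'fx': np.float64(530.629), 'fy': np.float64(530.629), 'cx': np.float64(310.197), 'cy': np.float64(242.254), 'rvec': array([ 2.103, -2.122,  0.204]), 'tvec': array([  42.763,  483.32 , 1268.954])}
```

View pics/scene0.png

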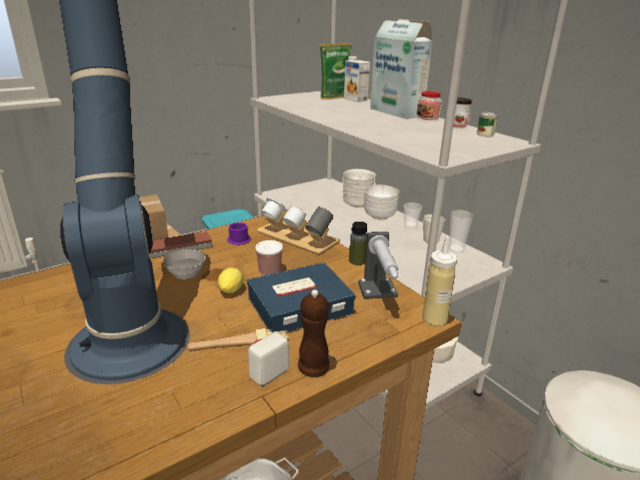

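View pics/top0.png

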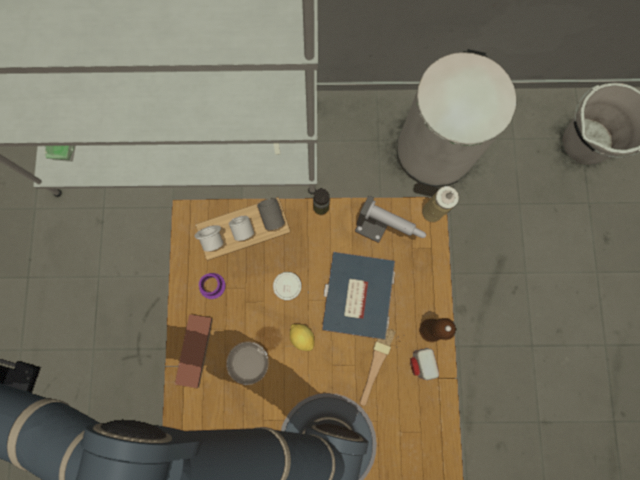

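The scene view shows the rack at about (300,225), with three parts at (272,210), (294,217) and (320,220). The stand is at (378,265) with its spindle running towards (395,275), the bottle at (440,285), the jar at (358,243), the tub at (268,257) and a purple look-alike at (238,233). The top view shows the rack at (242,230), the stand at (375,220) and the spindle end at (425,236). The bottle is at (440,203), close to the spindle.

```bash
cat > h.py <<'E'
import numpy as np,cv2
from scipy.spatial.transform import Rotation as Ro
from rig import *
def cloud(d,p):
    v,u=np.mgrid[:480,:640]
    X=np.stack([(u-p["cx"])/p["fx"]*d,(v-p["cy"])/p["fy"]*d,d],-1)
    R=Ro.from_rotvec(np.ravel(p["rvec"])).as_matrix()
    W=(X-np.ravel(p["tvec"]))@R; W[d<=0]=np.nan
    return W
def proj(pts,p):
    K=np.array([[p["fx"],0,p["cx"]],[0,p["fy"],p["cy"]],[0,0,1]])
    return cv2.projectPoints(np.array(pts,float).reshape(-1,3),np.ravel(p["rvec"]),np.ravel(p["tvec"]),K,None)[0][:,0]
def grab(n):
    p=camera_params(n);im,d=read_camera(n);return im,d,p,cloud(d,p)
E
python3 - <<'E'
from h import *
for cam in["scene","top"]:
    f=np.load(cam+".npz");p=camera_params(cam);W=cloud(f["d"],p)
    print(cam,"zmed table",np.nanmedian(W[300:330,250:300,2]) )
    read_camera(cam)
    for t in["rack","stand","sleeve_mid","wheel_hub","cap_mid","bottle","jar","tub","cutter_case_lid"]:
        for g in regions_of(t,cam)[:3]:
            m=g["mask"]&np.isfinite(W[:,:,0]);q=W[m]
            if len(q)<5:continue
            print(t,round(g["p"],2),np.round(g["box"]),"med",np.round(np.median(q,0)),"lo",np.round(np.percentile(q,3,axis=0)),"hi",np.round(np.percentile(q,97,axis=0)))
f=np.load("scene.npz")["im"];a=cv2.resize(f[195:255,255:345],(540,360),interpolation=2)
f=np.load("top.npz")["im"];b=cv2.resize(f[190:265,190:460],(810,225),interpolation=2)[:,:800]
c=np.zeros((585,800,3),np.uint8);c[:360,:540]=a;c[360:]=b
cv2.imwrite("pics/crop1.png",c[:,:,::-1])
E
```

```text
scene zmed table 32.20757615617438
rack 0.74 [298. 236.  85.  37.] med [515. 189.  13.] lo [462. 100.   4.] hi [594. 297.  49.]
stand 0.75 [379. 265.  43.  67.] med [ 532. -121.   61.] lo [ 485. -219.    6.] hi [570. -86. 137.]
sleeve_mid 0.93 [317. 222.  32.  26.] med [542. 120.  84.] lo [ 513.  102. -125.] hi [762. 476. 111.]
wheel_hub 0.96 [237. 232.  24.  21.] med [376. 272.  25.] lo [353. 257.   2.] hi [404. 312.  45.]
wheel_hub 0.77 [273. 208.  26.  22.] med [486. 268.  79.] lo [ 462.  254. -255.] hi [ 926. 1006.  103.]
wheel_hub 0.63 [378. 265.  40.  69.] med [ 532. -122.   62.] lo [ 485. -219.    7.] hi [571. -90. 136.]
cap_mid 0.65 [295. 216.  22.  21.] med [509. 191.  79.] lo [486. 179.  49.] hi [538. 219.  99.]
bottle 0.7 [438. 282.  37.  88.] med [ 549. -295.   93.] lo [ 538. -308. -170.] hi [890.  16. 170.]
bottle 0.63 [379. 266.  44.  66.] med [ 532. -121.   57.] lo [ 485. -218.    3.] hi [575. -85. 136.]
jar 0.61 [358. 244.  19.  40.] med [573.  -5.  65.] lo [562. -14.  10.] hi [593.  20. 110.]
jar 0.53 [378. 265.  39.  68.] med [ 531. -121.   62.] lo [ 485. -218.    7
[... 531 characters left out ...]
[587. 162. 111.]
wheel_hub 0.69 [208. 237.  29.  29.] med [489. 282.  79.] lo [464. 258.  10.] hi [526. 316. 103.]
wheel_hub 0.6 [212. 287.  27.  25.] med [378. 283.  16.] lo [354. 258.  -1.] hi [410. 313.  46.]
cap_mid 0.66 [241. 230.  25.  27.] med [514. 207.  82.] lo [489. 183.  12.] hi [546. 236.  99.]
bottle 0.8 [441. 205.  34.  32.] med [ 557. -269.  146.] lo [ 541. -300.   15.] hi [ 585. -253.  180.]
jar 0.71 [320. 202.  19.  27.] med [575.  11.  94.] lo [565.  -8.   1.] hi [601.  31. 110.]
tub 0.95 [288. 286.  26.  26.] med [373.  95.  66.] lo [346.  66.  59.] hi [402. 124.  70.]
cutter_case_lid 0.7 [359. 297.  74.  87.] med [351. -77.  50.] lo [ 261. -152.   44.] hi [443.  -3.  55.]
```

View pics/crop1.png

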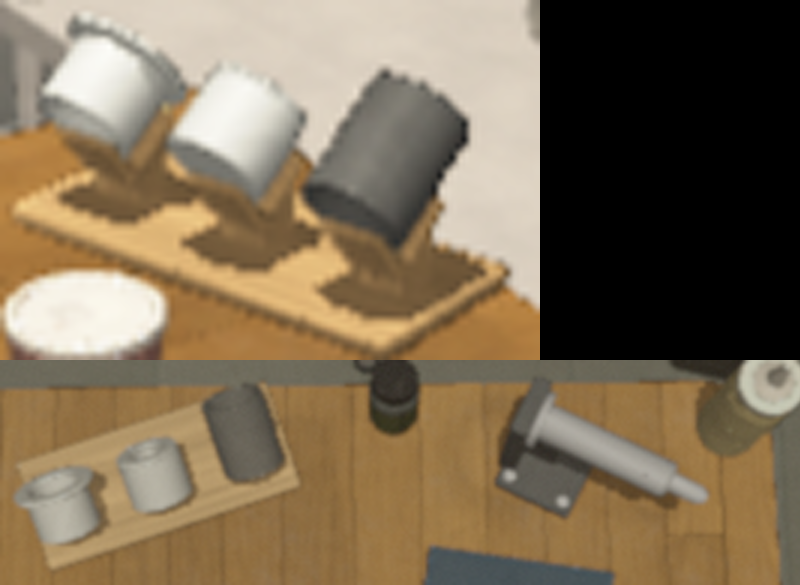

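The part meant by wheel_hub is the aluminium flanged one in the rack, at scene (273,208) and top (208,237). The one at scene (237,232) / top (212,287) is purple and lies on the worktop, so it is not meant. The crop confirms this: the wheel is in the left rest, the cap in the middle and the dark grey sleeve on the right. Next I'll fit the frames.

Run:
```python
from h import *
from scipy.optimize import least_squares
C={}
Ws={};ims={}
for cam in["scene","top"]:
    f=np.load(cam+".npz");p=camera_params(cam);Ws[cam]=cloud(f["d"],p);ims[cam]=f["im"]
def cyl(q,a0,c0,rad,tilt=None):
    # axis: yaw,elev ; centre offset
    def fun(x):
        a=np.array([np.cos(x[0])*np.cos(x[1]),np.sin(x[0])*np.cos(x[1]),np.sin(x[1])])
        d=q-np.array([x[2],x[3],x[4]]);d=d-(d@a)[:,None]*a
        e=np.linalg.norm(d,axis=1)-rad
        # soft anchor along the axis
        return np.r_[e,0.01*(np.array(x[2:])-c0)]
    s=least_squares(fun,[*a0,*c0],loss="soft_l1",f_scale=2)
    return s.x,np.median(abs(s.fun))
for cam in Ws:
    W=Ws[cam];fin=np.isfinite(W[...,0])
    X,Y,Z=[W[...,i] for i in range(3)]
    # spindle: z 95..128 , box
    m=fin&(X>470)&(X<560)&(Y>-215)&(Y<-120)&(Z>98)&(Z<128)
    q=W[m];c=np.median(q,0);x,e=cyl(q,[1.1,0],c,15);print(cam,"spindle yaw,elev,c",np.round(x,3),len(q),round(e,2))
    m=fin&(X>440)&(X<560)&(Y>-250)&(Y<-70)&(Z>80)&(Z<145)
    q=W[m];u=np.array([np.cos(x[0]),np.sin(x[0]),0]);s=(q-x[2:])@u;print(" along extents",np.round(np.percentile(s,[0,1,99,100]),1),"tip xyz",np.round(x[2:]+u*s.min(),1))
    # collar: off-axis radius > 17
    for n,xr,yr,zr in[("sleeve",(505,600),(95,172),(62,125)),("cap",(480,560),(175,245),(62,125)),("wheel",(455,540),(250,320),(62,125))]:
        m=fin&(X>xr[0])&(X<xr[1])&(Y>yr[0])&(Y<yr[1])&(Z>zr[0])&(Z<zr[1]);q=W[m];c=np.median(q,0)
        x2,e=cyl(q,[.35,.61],c-[0,0,10],26);print(" ",n,np.round(x2,3),len(q),round(e,2))
    # board
    m=fin&(X>440)&(X<620)&(Y>80)&(Y<330)&(Z>6)&(Z<14)
    r_=cv2.minAreaRect(W[m][:,:2].astype(np.float32));print(" board",r_)
    m=fin&(X>505)&(X<620)&(Y<-235)&(Y>-335)&(Z>8);q=W[m]
    for lo in range(0,210,20):
        k=q[(q[:,2]>=lo)&(q[:,2]<lo+20)]
        if len(k):print("  bottle z",lo,len(k),"x",np.round([k[:,0].min(),k[:,0].max()]),"y",np.round([k[:,1].min(),k[:,1].max()]))
```

```text
scene spindle yaw,elev,c [ 1.11300e+00  2.00000e-02  5.11641e+02 -1.78126e+02  1.11095e+02] 391 0.78
 along extents [-68.8 -63.8  94.6  98.5] tip xyz [ 481.2 -239.8  111.1]
  sleeve [  3.47   -0.61  543.982 131.824  72.056] 431 1.2
  cap [  9.788  -6.974 510.813 205.285  63.473] 294 1.45
  wheel [  2.085   0.551 491.568 276.272  63.187] 286 3.53
 board ((529.3267822265625, 208.9749755859375), (108.78290557861328, 228.25950622558594), 18.380971908569336)
  bottle z 0 114 x [539. 580.] y [-308. -260.]
  bottle z 20 207 x [537. 583.] y [-308. -263.]
  bottle z 40 202 x [538. 581.] y [-308. -261.]
  bottle z 60 200 x [538. 583.] y [-310. -263.]
  bottle z 80 223 x [537. 580.] y [-310. -260.]
  bottle z 100 224 x [537. 582.] y [-311. -263.]
  bottle z 120 250 x [536. 577.] y [-311. -263.]
  bottle z 140 308 x [537. 588.] y [-309. -258.]
  bottle z 160 145 x [540. 587.] y [-309. -262.]
  bottle z 180 42 x [556. 564.] y [-290. -280.]
  bottle z 200 5 x [560. 564.] y [-285. -283.]
top spindle yaw,elev,c [ 1.10200e+00  1.80000e-02  5.18506e+02 -1.66933e+02  1.09515e+02] 527 1.29
 along extent
[... 221 characters left out ...]
el [3.28000e-01 7.53000e-01 4.90745e+02 2.83017e+02 6.63840e+01] 432 1.81
 board ((526.828125, 204.85391235351562), (171.96490478515625, 250.17637634277344), 0.4747861921787262)
  bottle z 0 27 x [542. 591.] y [-289. -236.]
  bottle z 20 56 x [542. 582.] y [-290. -251.]
  bottle z 40 48 x [542. 582.] y [-289. -251.]
  bottle z 60 51 x [541. 584.] y [-300. -251.]
  bottle z 80 61 x [540. 582.] y [-295. -252.]
  bottle z 100 59 x [539. 581.] y [-296. -251.]
  bottle z 120 88 x [540. 583.] y [-297. -252.]
  bottle z 140 254 x [539. 589.] y [-305. -255.]
  bottle z 160 130 x [545. 585.] y [-303. -254.]
  bottle z 180 23 x [559. 567.] y [-282. -273.]
  bottle z 200 2 x [562. 564.] y [-279. -277.]
```

```bash
cat >> h.py <<'E'
def plan(tgt,yaw,op,n=None,pos=None,y0=None,vmax=45,show=True):
    """rows from current (or given) pose to tgt/yaw, tool pointing down"""
    s=r.observe()
    if pos is None: pos=s["ee_pos"]
    if y0 is None: y0=s["tool_rot"][2]
    pos=np.array(pos,float);tgt=np.array(tgt,float)
    dy=(yaw-y0+np.pi)%(2*np.pi)-np.pi
    if n is None:n=int(max(np.ceil(np.linalg.norm(tgt-pos)/vmax),np.ceil(abs(dy)/0.145),1))
    rows=[];p=pos.copy();y=y0
    for k in range(n):
        w=(tgt-p)/(n-k);t=round((y0+dy-y)/(n-k),3)
        R=Ro.from_euler("xyz",[np.pi,0,y]).as_matrix()
        sh=np.round(R.T@w).astype(int);p=p+R@sh;y+=t
        rows.append([op,sh.tolist(),t])
    if show:
        import json
        for i in range(0,n,12):print(json.dumps(rows[i:i+12]).replace(" ",""))
    return rows,p,y
E
python3 -c "
from h import *
plan([430,150,330],0.35,0.8)"
```

```text
[[0.8,[-21,-23,-2],-0.14],[0.8,[-24,-20,-2],-0.14],[0.8,[-26,-16,-2],-0.14],[0.8,[-28,-13,-2],-0.14],[0.8,[-30,-9,-2],-0.14],[0.8,[-31,-4,-2],-0.14],[0.8,[-31,0,-2],-0.14],[0.8,[-31,4,-2],-0.14],[0.8,[-30,9,-2],-0.14],[0.8,[-28,13,-2],-0.14],[0.8,[-26,17,-2],-0.14],[0.8,[-24,20,-2],-0.14]]
[[0.8,[-21,23,-2],-0.14],[0.8,[-17,26,-2],-0.14],[0.8,[-14,28,-2],-0.14],[0.8,[-9,30,-3],-0.141],[0.8,[-5,30,-2],-0.14],[0.8,[-1,31,-3],-0.141]]
```

```bash
sed -i 's/rows.append(\[op,sh.tolist(),t\])/rows.append([op,sh.tolist(),-t])/' h.py
```

servo_tool:
  steps:
    - [0.8, [-21, -23, -2], 0.14]
    - [0.8, [-24, -20, -2], 0.14]
    - [0.8, [-26, -16, -2], 0.14]
    - [0.8, [-28, -13, -2], 0.14]
    - [0.8, [-30, -9, -2], 0.14]
    - [0.8, [-31, -4, -2], 0.14]
    - [0.8, [-31, 0, -2], 0.14]
    - [0.8, [-31, 4, -2], 0.14]
    - [0.8, [-30, 9, -2], 0.14]
    - [0.8, [-28, 13, -2], 0.14]
    - [0.8, [-26, 17, -2], 0.14]
    - [0.8, [-24, 20, -2], 0.14]

```text
time_s: 2.3
ee_pos: [347.3, 315.8, 316.6]
tool_rot: [3.142, -0.001, 1.186]
force: [0.4, 0.3, 0.7]
width: 69.3
```

servo_tool:
  steps:
    - [0.8, [-21, 23, -2], 0.14]
    - [0.8, [-17, 26, -2], 0.14]
    - [0.8, [-14, 28, -2], 0.14]
    - [0.8, [-9, 30, -3], 0.141]
    - [0.8, [-5, 30, -2], 0.14]
    - [0.8, [-1, 31, -3], 0.141]

```text
time_s: 2.9
ee_pos: [430.4, 149.1, 330.6]
tool_rot: [-3.141, -0.001, 0.344]
force: [1.1, 0.8, -0.2]
width: 69.6
```

Run:
```python
from h import *
s=r.observe();print(s["time_s"],s["ee_pos"],s["tool_rot"],s["joint_positions"])
im,d,p,W=grab("wrist");cv2.imwrite("pics/w1.png",im[:,:,::-1]);np.savez("w1.npz",im=im,W=W)
im2,d2,p2,W2=grab("scene");np.savez("s1.npz",im=im2,W=W2)
R=Ro.from_euler("xyz",s["tool_rot"]).as_matrix();tp=s["ee_pos"]
Rc=Ro.from_rotvec(np.ravel(p["rvec"])).as_matrix();cw=-Rc.T@np.ravel(p["tvec"]);print("wrist cam in tool",R.T@(cw-tp),"axis",R.T@Rc[2])
Q=(W2-tp)@R;q=Q[np.isfinite(Q[...,0])];
for lo in range(-160,75,15):
    k=q[(q[:,2]>=lo)&(q[:,2]<lo+15)&(abs(q[:,0])<130)&(abs(q[:,1])<130)]
    if len(k)>3:print(lo,len(k),"x",np.round([k[:,0].min(),k[:,0].max()]),"y",np.round([k[:,1].min(),k[:,1].max()]))
u,v=proj(tp,p2)[0].astype(int);print(u,v)
c=np.zeros((500,760,3),np.uint8);c[:240,:320]=cv2.resize(im,(320,240))
cc=im2[max(v-90,0):v+60,max(u-90,0):u+90];cc=cv2.resize(cc,None,fx=2.4,fy=2.4);c[:cc.shape[0],325:325+cc.shape[1]]=cc[:500,:435]
c[260:500,:320]=cv2.resize(im2,(320,240))
cv2.imwrite("pics/v2.png",c[:,:,::-1])
```

```text
2.9 [430.36573649 149.124308   330.55201342] [-3.14102119e+00 -5.61440697e-04  3.44206313e-01] [-0.9709066   0.05662207  0.57812999  2.00434289 -0.03550875  1.08948402
 -1.60367468]
wrist cam in tool [ 75.56938813  -0.32995172 -92.54254886] axis [-2.75945374e-01  3.91313306e-04  9.61173240e-01]
-160 234 x [-42.  17.] y [-21.  44.]
-145 234 x [-38.  22.] y [-23.  44.]
-130 194 x [-35.  19.] y [-15.  40.]
-115 257 x [-39.  25.] y [-45.  44.]
-100 209 x [-41.  30.] y [-44.  25.]
-85 227 x [-25.  24.] y [-43.  24.]
-70 244 x [-26.  29.] y [-44.  25.]
-55 603 x [-40.  35.] y [-89. 104.]
-40 472 x [-41.  38.] y [-89. 104.]
-25 514 x [-41.  36.] y [-83.  95.]
-10 175 x [-39.  38.] y [-83.  96.]
5 117 x [-15.  15.] y [-45.  58.]
20 118 x [-14.  14.] y [-45.  56.]
35 104 x [-13.  13.] y [-42.  54.]
50 107 x [-14.  12.] y [-40.  53.]
65 11 x [-12.  10.] y [-40.  50.]
275 131
```

View pics/v2.png

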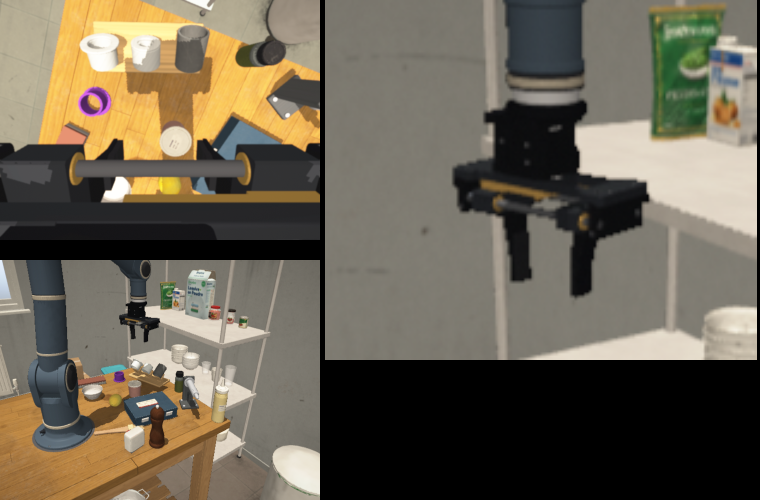

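The body plate is confirmed at about 190 mm along the closing axis. A sideways grip at the pin would therefore put it over the bottle's spout, which stands about 90 mm from the spindle axis. My plan is to lay each part level, regrip it end-to-end near its top with the tool's y along the spindle, thread it, then push it home from behind. First I'll fit the rack and stand poses from all views.

Run:
```python
from h import *
from scipy.optimize import least_squares
V={c:cloud(np.load(c+".npz")["d"],camera_params(c)) for c in["scene","top"]};V["wrist"]=np.load("w1.npz")["W"]
t=np.deg2rad(35);a=np.array([np.cos(t),0,np.sin(t)])
parts=[(-80,64),(0,44),(80,38)]
def dist(x,P,dz=0):
    c,s=np.cos(x[2]),np.sin(x[2]);L=(P-[x[0],x[1],x[3]])@np.array([[c,-s,0],[s,c,0],[0,0,1]])
    best=np.full(len(P),1e3)
    for y,l in parts:
        q=L-np.array([-28,y,55]);al=q@a;rd=np.linalg.norm(q-al[:,None]*a,axis=1)
        e=np.where((al>3)&(al<l-3),rd-26,1e3);best=np.where(abs(e)<abs(best),e,best)
    return best
for names in[["scene"],["top"],["wrist"],["scene","top","wrist"]]:
    P=np.concatenate([V[n][np.isfinite(V[n][...,0])] for n in names])
    x=np.array([528,207,.325,0.])
    for it in range(6):
        d=dist(x,P);k=abs(d)<(8 if it<3 else 4);Q=P[k]
        x=least_squares(lambda z:np.clip(dist(z,Q),-10,10),x,loss="soft_l1",f_scale=1.5,diff_step=1e-4).x
    print(names,np.round(x,3),k.sum(),np.round(np.std(d[k]),2))
# spindle
def sp(x,P):
    c,s=np.cos(x[2]),np.sin(x[2]);al=(P[:,0]-x[0])*c+(P[:,1]-x[1])*s;la=-(P[:,0]-x[0])*s+(P[:,1]-x[1])*c
    return al,np.hypot(la,P[:,2]-x[3])-15,la
for n in V:
    P=V[n][np.isfinite(V[n][...,0])];P=P[(P[:,2]>90)&(P[:,2]<140)&(P[:,0]>440)&(P[:,0]<580)&(P[:,1]<-60)&(P[:,1]>-260)]
    if len(P)<50:print(n,len(P));continue
    x=np.array([515,-172,1.107,110.])
    for it in range(5):
        al,e,_=sp(x,P);k=(abs(e)<4)&(abs(al)<42);Q=P[k]
        x=least_squares(lambda z:sp(z,Q)[1]+0*z[0],x,loss="soft_l1").x
    al,e,la=sp(x,P);col=al[(e>4)&(abs(la)<27)];tip=al[abs(la)<8]
    print(n,"spindle",np.round(x,3),k.sum(),"collar s",np.round(np.percentile(col,[1,5,50]),1) if len(col) else None,"tip s",np.round(np.sort(tip)[:5],1))
    u=np.array([np.cos(x[2]),np.sin(x[2])]);print("  tip xy",x[:2]+u*np.sort(tip)[2], "collar xy",x[:2]+u*np.percentile(col,5) if len(col) else None)
for n in V:
    P=V[n][np.isfinite(V[n][...,0])];k=(P[:,2]>90)&(P[:,2]<420)&(P[:,0]>560)&(P[:,0]<760)&(P[:,1]>0)&(P[:,1]<420);q=P[k]
    print(n,len(q),[ (lo,len(w:=q[(q[:,0]>=lo)&(q[:,0]<lo+20)]),np.round(np.median(w[:,1:],0)).tolist()) for lo in range(560,760,20) if ((q[:,0]>=lo)&(q[:,0]<lo+20)).sum()>3])
```

```text
['scene'] [5.28230e+02 2.09458e+02 3.05000e-01 2.14000e+00] 872 2.0
['top'] [5.27392e+02 2.11145e+02 3.11000e-01 2.56000e-01] 1037 1.73
['wrist'] [5.27999e+02 2.11318e+02 3.15000e-01 2.27400e+00] 9123 1.07
['scene', 'top', 'wrist'] [5.27957e+02 2.10991e+02 3.12000e-01 2.05400e+00] 10898 1.26
scene spindle [792.349 378.826   1.104 111.592] 0 collar s [-550.4 -549.  -541.4] tip s [-692.5 -692.2 -688.9 -688.2 -688. ]
  tip xy [ 482.16255758 -236.23378044] collar xy [ 545.15761106 -111.32271534]
top spindle [730.648 249.182   1.099 109.955] 0 collar s [-477.9 -419.6 -391. ] tip s [-542.3 -540.9 -540.5 -540.1 -539.9]
  tip xy [ 484.9075238  -232.23021663] collar xy [ 539.88291828 -124.53201681]
wrist spindle [ 515.    -172.       1.107  110.   ] 0 collar s [70.9 74.  90.6] tip s [90.4 90.5 90.5 90.6 90.6]
  tip xy [555.48470288 -91.06068926] collar xy [ 548.10820762 -105.80819634]
scene 137 [(560, 94, [21.0, 103.0]), (580, 37, [15.0, 109.0]), (600, 6, [9.0, 108.0])]
top 236 [(560, 122, [25.0, 105.0]), (580, 94, [16.0, 107.0]), (600, 20, [11.0, 106.0])]
wrist 2309 [(560, 1125, [21.0, 106.0]), (580, 1074, [16.0, 106.0]), (600, 110, [10.0, 107.0])]
```

```bash
python3 -c "
from h import *
rw,p,y=plan([557,136,230],0.312,0.72,n=5)
rw,p,y=plan([557,136,130],0.312,0.72,n=5,pos=p,y0=y);print(p,y)"
```

```text
[[0.72,[23,10,20],0.006],[0.72,[23,10,20],0.006],[0.72,[23,10,20],0.005],[0.72,[23,10,21],0.006],[0.72,[23,10,20],0.005]]
[[0.72,[0,0,20],0.0],[0.72,[0,0,20],0.0],[0.72,[0,0,20],0.0],[0.72,[0,0,20],0.0],[0.72,[0,0,20],0.0]]
[556.76948482 136.04794117 130.08757759] 0.3124405928206959
```

servo_tool:
  steps:
    - [0.72, [23, 10, 20], 0.006]
    - [0.72, [23, 10, 20], 0.006]
    - [0.72, [23, 10, 20], 0.005]
    - [0.72, [23, 10, 21], 0.006]
    - [0.72, [23, 10, 20], 0.005]
    - [0.72, [0, 0, 30], 0]
    - [0.72, [0, 0, 30], 0]
    - [0.72, [0, 0, 0], 0]

```text
time_s: 3.8
ee_pos: [552.5, 141.7, 165.4]
tool_rot: [-3.141, 0.009, 0.323]
force: [0.3, 0.5, -0.7]
width: 62.7
```

servo_tool:
  steps:
    - [0.72, [0, 0, 20], 0]
    - [0.72, [0, 0, 20], 0]
    - [0.72, [0, 0, 0], 0]
    - [0.3, [0, 0, 0], 0]
    - [0.3, [0, 0, 0], 0]
    - [0.3, [0, 0, 0], 0]
    - [0.3, [0, 0, 0], 0]
  grip_force: 15

```text
time_s: 4.5
ee_pos: [556.2, 138.9, 131.3]
tool_rot: [3.139, -0.002, 0.32]
force: [-0.1, -5.7, 2.4]
width: 52.2
```

```bash
python3 -c "
from h import *
s=r.observe();p0=s['ee_pos']
rw,p,y=plan([p0[0],p0[1],p0[2]+75],0.32,0.3,n=3)
rw,p,y=plan([455,45,205],1.102,0.3,n=6,pos=p,y0=y)
rw,p,y=plan([455,45,100],1.102,0.3,n=3,pos=p,y0=y);print(p,y)"
```

```text
[[0.3,[0,0,-25],0.0],[0.3,[0,0,-25],0.0],[0.3,[0,0,-25],0.0]]
[[0.3,[-21,10,0],-0.13],[0.3,[-22,7,0],-0.13],[0.3,[-23,4,0],-0.13],[0.3,[-23,1,0],-0.131],[0.3,[-23,-3,1],-0.13],[0.3,[-22,-5,0],-0.131]]
[[0.3,[0,0,35],0.0],[0.3,[0,0,35],0.0],[0.3,[0,0,35],0.0]]
[454.75094353  44.68922958 100.25226415] 1.1022254296523368
```

servo_tool:
  steps:
    - [0.3, [0, 0, -25], 0]
    - [0.3, [0, 0, -25], 0]
    - [0.3, [0, 0, -25], 0]
    - [0.3, [-21, 10, 0], -0.13]
    - [0.3, [-22, 7, 0], -0.13]
    - [0.3, [-23, 4, 0], -0.13]
    - [0.3, [-23, 1, 0], -0.131]
    - [0.3, [-23, -3, 1], -0.13]
    - [0.3, [-22, -5, 0], -0.131]
    - [0.3, [0, 0, 35], 0]
    - [0.3, [0, 0, 35], 0]
    - [0.3, [0, 0, 30], 0]

```text
time_s: 5.7
ee_pos: [454.5, 47.5, 103.6]
tool_rot: [3.14, -0.003, 1.104]
force: [0.4, 0.1, -1.2]
width: 52.6
```

servo_tool:
  steps:
    - [0.3, [0, 0, 0], 0]
    - [0.3, [0, 0, 8], 0]
    - [0.3, [0, 0, 8], 0]
    - [0.3, [0, 0, 6], 0]
    - [0.3, [0, 0, 0], 0]
  grip_force: 6

```text
time_s: 6.2
ee_pos: [457.2, 48.5, 83.3]
tool_rot: [3.136, -0.006, 1.105]
force: [2.5, 2.0, 4.2]
width: 52.1
```

servo_tool:
  steps:
    - [0.3, [0, 0, 5], 0]
    - [0.3, [0, 0, 0], 0]
    - [0.65, [0, 0, 0], 0]
    - [0.65, [0, 0, 0], 0]
    - [0.65, [0, 0, -20], 0]
    - [0.65, [-10, 0, -40], 0]
    - [0.65, [-15, 0, -40], 0]
    - [0.9, [-15, 0, -40], 0]
    - [0.95, [0, 0, 0], 0]
    - [0.95, [0, 0, 0], 0]

```text
time_s: 7.2
ee_pos: [435.7, 11.1, 217.2]
tool_rot: [3.14, -0.002, 1.103]
force: [-0.3, 0.7, 0.3]
width: 73.0
```

```bash
cat >> h.py <<'E'
def fitcyl(P,c0,yaw0,rad,half,it=6):
    """horizontal-ish cylinder: x,y,z centre,yaw,elev ; points near"""
    from scipy.optimize import least_squares
    def ax(x):return np.array([np.cos(x[3])*np.cos(x[4]),np.sin(x[3])*np.cos(x[4]),np.sin(x[4])])
    def e(x,P):
        q=P-x[:3];al=q@ax(x);return al,np.linalg.norm(q-al[:,None]*ax(x),axis=1)-rad
    x=np.array([*c0,yaw0,0.])
    for i in range(it):
        al,d=e(x,P);k=(abs(d)<(12 if i<2 else 4))&(abs(al)<half+8);Q=P[k]
        c=x[:3].copy();x=least_squares(lambda z:np.r_[e(z,Q)[1],0.1*(z[:3]-c)@ax(z)],x,loss="soft_l1").x
        al,d=e(x,P);al=al[(abs(d)<3)];al=al[abs(al)<half+15];m=(np.percentile(al,1)+np.percentile(al,99))/2;x[:3]+=m*ax(x)
    return x,np.percentile(al-m,[1,99]),k.sum(),np.std(d[k])
E
python3 - <<'E'
from h import *
s=r.observe();print(s["time_s"],s["ee_pos"],s["tool_rot"])
im,d,p,W=grab("wrist");np.savez("w2.npz",im=im,W=W)
P=W[np.isfinite(W[...,0])];k=(abs(P[:,0]-457)<60)&(abs(P[:,1]-48)<60)&(P[:,2]>8)&(P[:,2]<65)
print(k.sum(),fitcyl(P[k],[457,48,26],1.1,26,32))
cv2.imwrite("pics/w2.png",im[:,:,::-1])
E
```

```text
7.2 [435.67562426  11.07064546 217.15133381] [ 3.14042064e+00 -2.30013367e-03  1.10307609e+00]
7285 (array([4.61071154e+02, 5.93077924e+01, 2.67596381e+01, 1.13222642e+00,
       1.37870607e-03]), array([-30.9204575,  30.9204575]), np.int64(6453), np.float64(0.5682856876136706))
```

View pics/w2.png

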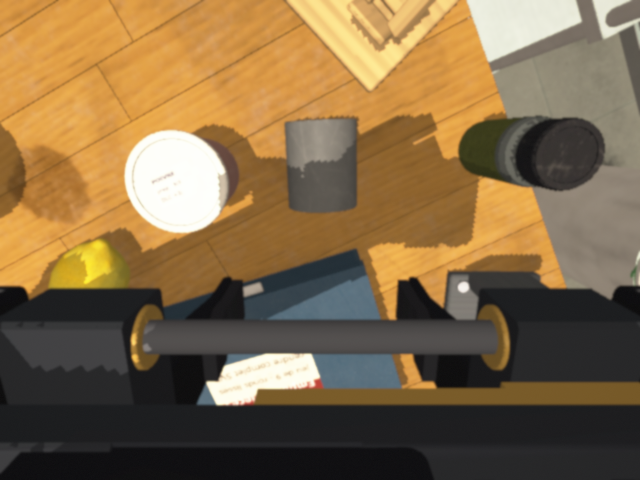

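```bash
python3 -c "
from h import *
rw,p,y=plan([461,59,180],2.703,0.88,n=11)
rw,p,y=plan([461,59,114],2.703,0.88,n=3,pos=p,y0=y);print(p,y)"
```

```text
[[0.88,[5,0,3],-0.145],[0.88,[5,1,3],-0.145],[0.88,[5,2,3],-0.145],[0.88,[4,2,3],-0.146],[0.88,[4,3,3],-0.145],[0.88,[4,3,4],-0.146],[0.88,[3,4,3],-0.145],[0.88,[2,4,4],-0.146],[0.88,[2,5,3],-0.145],[0.88,[1,5,4],-0.146],[0.88,[1,4,3],-0.145]]
[[0.88,[0,0,22],-0.0],[0.88,[0,0,22],-0.0],[0.88,[0,0,22],-0.0]]
[460.70650728  58.88397553 114.10083455] 2.702864287506557
```

servo_tool:
  steps:
    - [0.88, [5, 0, 3], -0.145]
    - [0.88, [5, 1, 3], -0.145]
    - [0.88, [5, 2, 3], -0.145]
    - [0.88, [4, 2, 3], -0.146]
    - [0.88, [4, 3, 3], -0.145]
    - [0.88, [4, 3, 4], -0.146]
    - [0.88, [3, 4, 3], -0.145]
    - [0.88, [2, 4, 4], -0.146]
    - [0.88, [2, 5, 3], -0.145]
    - [0.88, [1, 5, 4], -0.146]
    - [0.88, [1, 4, 3], -0.145]
    - [0.88, [0, 0, 0], 0]

```text
time_s: 8.45
ee_pos: [460.3, 59.4, 178.2]
tool_rot: [-3.139, -0.004, 2.704]
force: [-0.1, -0.0, 0.8]
width: 76.6
```

Run:
```python
from h import *
s=r.observe();print(s["time_s"],s["ee_pos"],s["tool_rot"])
plan([461,59.3,114],2.703,0.88,n=3)
# stand view from the wrist
im,d,p,W=grab("wrist");np.savez("w3.npz",im=im,W=W)
P=W[np.isfinite(W[...,0])];k=(P[:,2]>80)&(P[:,2]<145)&(P[:,0]>440)&(P[:,0]<600)&(P[:,1]<-60);print("stand pts",k.sum())
```

```text
8.45 [460.26085499  59.35512582 178.21039484] [-3.13921052 -0.00389632  2.7039251 ]
[[0.88,[0,0,21],0.0],[0.88,[0,0,22],0.0],[0.88,[-1,0,21],0.001]]
stand pts 0
```

servo_tool:
  steps:
    - [0.88, [0, 0, 21], 0]
    - [0.88, [0, 0, 22], 0]
    - [0.88, [-1, 0, 21], 0]
    - [0.88, [0, 0, 0], 0]
    - [0.6, [0, 0, 0], 0]
    - [0.6, [0, 0, 0], 0]
    - [0.6, [0, 0, 0], 0]
    - [0.6, [0, 0, 0], 0]
  grip_force: 15

```text
time_s: 9.3
ee_pos: [462.7, 58.4, 117.1]
tool_rot: [3.14, 0.001, 2.702]
force: [-0.2, -1.5, 3.1]
width: 62.2
```

servo_tool:
  steps:
    - [0.6, [0, 0, -20], 0]
    - [0.6, [0, 0, -40], 0]
    - [0.6, [0, 0, -40], 0]
    - [0.6, [0, 0, 0], 0]

```text
time_s: 9.7
ee_pos: [465.2, 58.8, 221.4]
tool_rot: [3.134, 0.009, 2.702]
force: [0.4, 0.7, -0.7]
width: 62.1
```

Run:
```python
from h import *
s=r.observe();print(s["time_s"],s["ee_pos"],s["tool_rot"],s["width"])
im,d,p,W=grab("scene");P=W[np.isfinite(W[...,0])]
k=(abs(P[:,0]-461)<55)&(abs(P[:,1]-59)<50)&(P[:,2]>s["ee_pos"][2]-130)&(P[:,2]<s["ee_pos"][2]-60)
c=[*s["ee_pos"][:2],s["ee_pos"][2]-87];print(k.sum(),c,fitcyl(P[k],c,1.13,26,32))
```

```text
9.7 [465.18819837  58.75675764 221.37215278] [3.13404002 0.00872432 2.70234093] 62.06425344102319
445 [np.float64(465.1881983742975), np.float64(58.7567576441868), np.float64(134.37215278144015)] (array([4.63520654e+02, 5.53811264e+01, 1.35332693e+02, 1.11365367e+00,
       2.72383909e-02]), array([-35.53402409,  35.53402409]), np.int64(430), np.float64(1.2723957138228514))
```

```bash
python3 -c "
from h import *
rw,p,y=plan([430,-120,250],2.673,0.6,n=5)
rw,p,y=plan([442,-316,250],2.673,0.6,n=5,pos=p,y0=y);print(p,y)"
```

```text
[[0.6,[-9,-35,-6],0.006],[0.6,[-9,-35,-6],0.006],[0.6,[-10,-35,-6],0.006],[0.6,[-10,-35,-7],0.006],[0.6,[-10,-35,-6],0.006]]
[[0.6,[-20,-34,0],-0.0],[0.6,[-20,-34,0],-0.0],[0.6,[-20,-34,0],-0.0],[0.6,[-19,-34,0],-0.0],[0.6,[-20,-34,0],-0.0]]
[ 442.06092559 -316.18981044  249.9978875 ] 2.67259542221135
```

servo_tool:
  steps:
    - [0.6, [-9, -35, -6], 0.006]
    - [0.6, [-9, -35, -6], 0.006]
    - [0.6, [-10, -35, -6], 0.006]
    - [0.6, [-10, -35, -7], 0.006]
    - [0.6, [-10, -35, -6], 0.006]
    - [0.6, [-20, -34, 0], 0]
    - [0.6, [-20, -34, 0], 0]
    - [0.6, [-20, -34, 0], 0]
    - [0.6, [-19, -34, 0], 0]
    - [0.6, [-20, -34, 0], 0]
    - [0.6, [0, 0, 0], 0]
    - [0.6, [0, 0, 0], 0]

```text
time_s: 10.95
ee_pos: [439.7, -316.8, 245.8]
tool_rot: [-3.142, -0.003, 2.67]
force: [1.3, 0.4, -1.1]
width: 62.0
```

```bash
cat > stand.py <<'E'
from h import *
from scipy.optimize import least_squares
# line fit of spindle with fixed z=free; param: lateral offset at ref (515,-172), yaw, z
REF=np.array([515,-172.])
def fit(P,rad=15,z0=110):
    P=P[(P[:,2]>92)&(P[:,2]<135)]
    def e(x,P):
        u=np.array([np.cos(x[1]),np.sin(x[1])]);n=np.array([u[1],-u[0]])   # n=v (towards the bottle)
        q=P[:,:2]-REF;return q@u,np.hypot(q@n-x[0],P[:,2]-x[2])-rad,q@n-x[0]
    x=np.array([0,1.102,z0])
    for i in range(6):
        s,d,_=e(x,P);k=(abs(d)<(8 if i<2 else 3))&(s>-36)&(s<50);Q=P[k]
        if k.sum()<30:return None
        x=least_squares(lambda z:e(z,Q)[1],x,loss="soft_l1").x
    s,d,la=e(x,P);return x,k.sum(),np.std(d[k]),s,d,la
if __name__=="__main__":
    s=r.observe();print(s["time_s"],s["ee_pos"],s["tool_rot"],s["width"])
    V={c:cloud(np.load(c+".npz")["d"],camera_params(c)) for c in["scene","top"]}
    im,d,p,W=grab("wrist");V["wrist"]=W;cv2.imwrite("pics/w4.png",im[:,:,::-1])
    for n in V:
        P=V[n][np.isfinite(V[n][...,0])];P=P[(P[:,0]>440)&(P[:,0]<590)&(P[:,1]<-60)&(P[:,1]>-260)]
        o=fit(P)
        if o is None:print(n,"none",len(P));continue
        x,k,sd,al,dd,la=o;t=al[(abs(la)<6)&(dd<-5)];print(n,np.round(x,3),k,round(sd,2),"tip",np.round(np.sort(t)[:4],1),"collar",np.round(np.percentile(al[(dd>4)&(dd<9)&(al>30)],[2,10,50]),1))
E
python3 stand.py
```

```text
10.95 [ 439.71161533 -316.79002068  245.77060256] [-3.14153523e+00 -2.94309915e-03  2.67044851e+00] 62.04215377674363
scene [ -0.465   1.102 111.766] 286 0.91 tip [-75.8 -75.5 -72.1 -71.5] collar [66.3 67.7 70.2]
top [  0.642   1.095 109.995] 401 1.42 tip [-69.2 -67.7 -67.3 -66.9] collar [33.7 52.  74. ]Traceback (most recent call last):
  File "stand.py", line 24, in <module>
    x,k,sd,al,dd,la=o;t=al[(abs(la)<6)&(dd<-5)];print(n,np.round(x,3),k,round(sd,2),"tip",np.round(np.sort(t)[:4],1),"collar",np.round(np.percentile(al[(dd>4)&(dd<9)&(al>30)],[2,10,50]),1))
                                                                                                                                       ~~~~~~~~~~~~~^^^^^^^^^^^^^^^^^^^^^^^^^^^^^^^^^^^^^
    return _quantile_unchecked(
        a, q, axis, out, overwrite_input, method, keepdims, weights)
    return _ureduce(a,
                    func=_quantile_ureduce_func,
    ...<5 lines>...
                    overwrite_input=overwrite_input,
                    method=method)
    r = func(a, **kwargs)
    result = _quantile(arr,
                       quantiles=q,
    ...<2 lines>...
                       out=out,
                       weights=wgt)
    slices_having_nans = np.isnan(arr[-1, ...])
                                  ~~~^^^^^^^^^
IndexError: index -1 is out of bounds for axis 0 with size 0
```

View pics/w4.png

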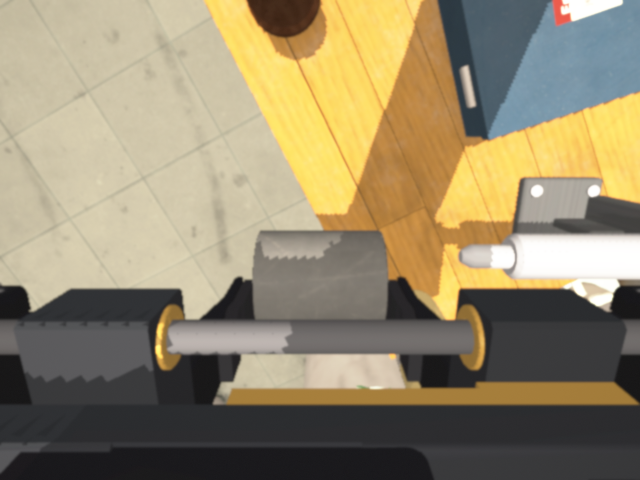

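The wrist view shows the held sleeve at (320,275), level between the fingers. The pin tip is at (462,256) and the spindle is at (575,256), both clearly visible. I'll fit both from this view.

```bash
cat > rel.py <<'E'
# relation of held part and spindle, both from the wrist camera; stand coords: s along u from tip, v, z
from stand import *
def rel(rad,half,dz,rad_only=False,sh=0):
    s=r.observe();im,d,p,W=grab("wrist");np.savez("wl.npz",im=im,W=W);P=W[np.isfinite(W[...,0])]
    tp=s["ee_pos"];print("t",round(s["time_s"],2),"tcp",np.round(tp,1),"yaw",round(s["tool_rot"][2],4),"w",round(s["width"],1))
    Q=P[(P[:,0]>440)&(P[:,0]<590)&(P[:,1]<-60)&(P[:,1]>-260)]
    o=fit(Q)
    if o:
        x,k,sd,al,dd,la=o;t=np.sort(al[(abs(la)<8)&(dd<-5)])
        print("spindle off %.1f yaw %.3f z %.1f n %d sd %.2f"%(*x,k,sd),"tip s",np.round(t[:3],1))
        u=np.array([np.cos(x[1]),np.sin(x[1])]);n=np.array([u[1],-u[0]])
        print("tip xy",np.round(REF+u*t[1]+n*x[0],1) if len(t)>1 else None)
    c=np.array([tp[0],tp[1],tp[2]+dz]);q=P[(np.linalg.norm(P-c,axis=1)<half+20)]
    R=Ro.from_euler("xyz",s["tool_rot"]).as_matrix();L=(q-tp)@R
    q=q[(abs(L[:,1])<half-2)&(L[:,2]>55)]
    y,ext,k,sd=fitcyl(q,c,s["tool_rot"][2]-np.pi/2,rad,half)
    Lc=(y[:3]-tp)@R;print("part",np.round(y,3),"ext",np.round(ext,1),k,round(sd,2),"in tool",np.round(Lc,1))
E
python3 -c "
from rel import *
rel(26,32,-88)"
```

```text
t 11.0 tcp [ 440.1 -315.6  245.9] yaw 2.6727 w 62.6
spindle off -1.3 yaw 1.099 z 109.6 n 5352 sd 0.54 tip s [-72.8 -72.7 -72.6]
tip xy [ 480.8 -236.2]
part [ 4.38444e+02 -3.14684e+02  1.55438e+02  1.10400e+00 -2.00000e-03] ext [-29.4  29.4] 11259 0.55 in tool [ 1.6  0.  90.5]
```

servo_tool:
  steps:
    - [0.6, [-1, 0, 22], 0]
    - [0.6, [-1, 0, 22], 0]
    - [0.6, [0, 20, 0], 0]
    - [0.6, [0, 20, 0], 0]
    - [0.6, [0, 0, 0], 0]

```text
time_s: 11.55
ee_pos: [462.1, -277.2, 202.6]
tool_rot: [3.139, -0.002, 2.68]
force: [0.4, 1.2, 0.1]
width: 62.6
```

```bash
python3 -c "
from rel import *
rel(26,32,-90)"
```

```text
t 11.55 tcp [ 462.1 -277.2  202.6] yaw 2.68 w 62.6
spindle off -1.1 yaw 1.099 z 109.7 n 6138 sd 0.56 tip s [-72.3 -72.3 -72.1]
tip xy [ 481.1 -235.9]
part [ 4.60576e+02 -2.76244e+02  1.12094e+02  1.11100e+00  1.00000e-03] ext [-29.4  29.4] 11265 0.55 in tool [ 1.6  0.  90.5]
```

servo_tool:
  steps:
    - [0.6, [0, 15, 0], 0.01]
    - [0.6, [0, 15, 0], 0]
    - [0.6, [0, 15, 0], 0]
    - [0.6, [0, 15, 0], 0]
    - [0.6, [0, 15, 0], 0]
    - [0.6, [0, 0, 0], 0]

```text
time_s: 12.2
ee_pos: [496.3, -212.3, 203.1]
tool_rot: [3.14, -0.0, 2.667]
force: [0.2, 0.1, -0.5]
width: 61.8
```

servo_tool:
  steps:
    - [0.6, [0, 15, 0], 0]
    - [0.6, [0, 15, 0], 0]
    - [0.6, [0, 12, 0], 0]
    - [0.6, [0, 12, 0], 0]
    - [0.6, [0, 0, 0], 0]
    - [0.6, [0, 0, 0], 0]

```text
time_s: 12.8
ee_pos: [519.8, -167.1, 203.1]
tool_rot: [-3.141, -0.0, 2.663]
force: [-0.4, -0.7, -0.6]
width: 62.1
```

```bash
python3 -c "
from rel import *
rel(26,32,-90)"
```

```text
t 12.8 tcp [ 519.8 -167.1  203.1] yaw 2.6634 w 62.1
spindle off -1.0 yaw 1.099 z 109.9 n 1115 sd 0.55 tip s [-72.2 -72.1 -71.9]
tip xy [ 481.3 -235.8]
part [ 5.18305e+02 -1.66339e+02  1.12678e+02  1.09400e+00 -1.00000e-03] ext [-29.4  29.4] 11274 0.54 in tool [ 1.7 -0.  90.5]
```

servo_tool:
  steps:
    - [0.85, [0, 0, 0], 0]
    - [0.85, [0, 0, 0], 0]
    - [0.85, [0, 0, 0], 0]
    - [0.85, [0, 0, -25], 0]
    - [0.85, [7, -24, -15], 0]
    - [0.85, [7, -24, 0], 0]
    - [0.85, [7, -24, 0], 0]
    - [0.85, [7, -25, 0], 0]
    - [0.85, [0, 0, 24], 0]
    - [0.85, [0, 0, 24], 0]
    - [0.85, [0, 0, 24], 0]
    - [0.85, [0, 0, 0], 0]

```text
time_s: 14.05
ee_pos: [448.4, -239.7, 168.8]
tool_rot: [-3.141, -0.006, 2.662]
force: [-1.2, 0.8, 0.4]
width: 74.6
```

```bash
cat > onsp.py <<'E'
from stand import *
U=np.array([.4543,.8908]);N=np.array([.8908,-.4543]);TIP=np.array([481.1,-236.0])
def on(cam,save=None):
    s=r.observe();im,d,p,W=grab(cam);P=W[np.isfinite(W[...,0])]
    if save:cv2.imwrite(save,im[:,:,::-1])
    q=P[:,:2]-TIP;S=q@U;V=q@N;Z=P[:,2];t=s["ee_pos"][:2]-TIP
    print(cam,"t",round(s["time_s"],2),"tcp s,v,z",np.round([t@U,t@N,s["ee_pos"][2]],1),"yaw",round(s["tool_rot"][2],3),"F",np.round(s["force"],1))
    k=(abs(V)<40)&(Z>60)&(Z<150)&(S>-60)&(S<175);S,V,Z=S[k],V[k],Z[k]
    for lo in range(-60,175,6):
        m=(S>=lo)&(S<lo+6)
        if m.sum()>3:print(lo,m.sum(),"v",np.round([V[m].min(),V[m].max()]),"ztop",round(Z[m].max(),1),end=" | ")
    print()
if __name__=="__main__":
    import sys
    on(*sys.argv[1:])
E
python3 onsp.py scene
```

```text
scene t 14.05 tcp s,v,z [-18.1 -27.5 168.8] yaw 2.662 F [-1.2  0.8  0.4]
-60 4 v [-38. -38.] ztop 138.1 | 18 17 v [-39. -31.] ztop 118.9 | 24 4 v [-38. -37.] ztop 113.6 | 90 5 v [-26. -25.] ztop 112.7 | 96 5 v [-27. -26.] ztop 109.0 | 102 5 v [-26. -19.] ztop 123.5 | 144 62 v [-25.  -9.] ztop 108.1 | 150 19 v [-26. -14.] ztop 102.8 | 156 8 v [-25. -24.] ztop 96.5 |
```

servo_tool:
  steps:
    - [0.85, [0, 10, 0], 0]
    - [0.85, [0, 10, 0], 0]
    - [0.85, [0, 8, 0], 0]
    - [0.85, [0, 8, 0], 0]
    - [0.85, [0, 4, 0], 0]
    - [0.85, [0, 0, 0], 0]

```text
time_s: 14.7
ee_pos: [468.9, -203.5, 171.3]
tool_rot: [3.141, -0.001, 2.664]
force: [-4.7, 3.0, 1.5]
width: 73.8
```

```bash
python3 onsp.py wrist pics/w5.png
```

```text
wrist t 14.7 tcp s,v,z [ 23.4 -25.6 171.3] yaw 2.664 F [-4.7  3.   1.5]
-30 46 v [-38. -37.] ztop 143.0 | -24 607 v [-38. -16.] ztop 149.9 | -18 1116 v [-38. -16.] ztop 150.0 | 0 150 v [-5.  6.] ztop 117.3 | 6 252 v [-6.  7.] ztop 119.4 | 12 257 v [-5.  8.] ztop 119.4 | 18 248 v [-6.  7.] ztop 119.0 | 24 262 v [-5.  5.] ztop 119.2 | 30 429 v [-9. 11.] ztop 125.8 | 36 468 v [-10.   9.] ztop 126.5 | 42 450 v [-9. 10.] ztop 126.4 | 48 458 v [-9.  9.] ztop 125.8 | 54 465 v [-9. 10.] ztop 126.2 | 60 1702 v [-38.  10.] ztop 150.0 | 66 630 v [-38.  10.] ztop 144.5 | 72 43 v [-37.   3.] ztop 143.4 | 78 226 v [-27. -23.] ztop 117.1 | 84 348 v [-27. -23.] ztop 118.0 | 90 281 v [-27. -23.] ztop 117.6 | 96 73 v [-27. -25.] ztop 109.5 | 144 395 v [-25. -14.] ztop 88.0 | 150 227 v [-26. -24.] ztop 89.8 | 156 173 v [-26. -24.] ztop 89.1 | 162 4 v [-24. -24.] ztop 79.4 |
```

View pics/w5.png

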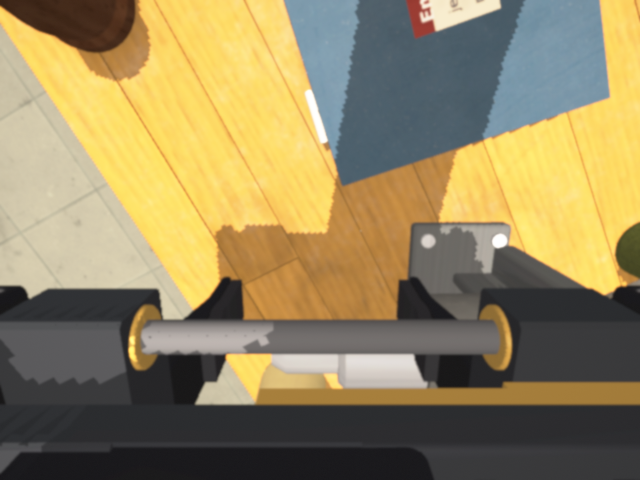

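servo_tool:
  steps:
    - [0.85, [0, 3, 0], 0]
    - [0.85, [0, 3, 0], 0]
    - [0.85, [0, 0, 0], 0]

```text
time_s: 15.05
ee_pos: [470.7, -199.8, 171.0]
tool_rot: [-3.141, -0.001, 2.662]
force: [-4.6, -0.4, 1.3]
width: 73.7
```

servo_tool:
  steps:
    - [0.85, [0, 3, 0], 0]
    - [0.85, [0, 0, 0], 0]

```text
time_s: 15.25
ee_pos: [472.0, -197.3, 170.9]
tool_rot: [-3.141, -0.002, 2.662]
force: [-5.8, -1.0, -0.0]
width: 74.2
```

servo_tool:
  steps:
    - [0.85, [0, 3, 0], 0]
    - [0.85, [0, 3, 0], 0]
    - [0.85, [0, 0, 0], 0]

```text
time_s: 15.55
ee_pos: [473.1, -194.4, 170.9]
tool_rot: [-3.137, -0.002, 2.66]
force: [-8.9, -6.5, 1.6]
width: 74.1
```

```bash
python3 onsp.py wrist;python3 onsp.py scene; python3 onsp.py top
```

```text
wrist t 15.55 tcp s,v,z [ 33.5 -26.  170.9] yaw 2.66 F [-8.9 -6.5  1.6]
-18 157 v [-39. -37.] ztop 143.6 | -12 734 v [-39. -15.] ztop 150.0 | -6 898 v [-37. -16.] ztop 150.0 | 0 163 v [-5.  5.] ztop 117.8 | 6 263 v [-6.  6.] ztop 118.9 | 12 274 v [-6.  6.] ztop 119.6 | 18 273 v [-6.  6.] ztop 119.3 | 24 271 v [-6.  6.] ztop 119.4 | 30 412 v [-10.   9.] ztop 126.2 | 36 445 v [-10.   7.] ztop 126.1 | 42 474 v [-10.   7.] ztop 125.9 | 48 467 v [-10.   7.] ztop 126.3 | 54 465 v [-10.   7.] ztop 126.1 | 60 468 v [-10.   8.] ztop 126.3 | 66 1301 v [-36.   8.] ztop 150.0 | 72 1107 v [-38.   8.] ztop 150.0 | 78 340 v [-38.   7.] ztop 143.1 | 84 50 v [-27. -25.] ztop 109.7 | 90 267 v [-27. -23.] ztop 116.6 | 96 311 v [-27. -23.] ztop 117.2 | 102 187 v [-27. -23.] ztop 115.6 | 108 21 v [-27. -24.] ztop 101.9 | 144 349 v [-25. -14.] ztop 87.4 | 150 206 v [-26. -24.] ztop 88.1 | 156 176 v [-26. -24.] ztop 87.5 | 162 6 v [-25. -24.] ztop 84.6 | 
scene t 15.6 tcp s,v,z [ 33.5 -26.  170.9] yaw 2.66 F [-8.6 -5.3  2.7]
-24 12 v [-35. -19.] ztop 149.9 | -18 157 v [-38. -16.] ztop 149.7 | -12 51 v [-38. -16.] ztop 140.4 | 0 28 v [-7.  6.] ztop 120.2 | 6 14 v [-8.  7.] ztop 119.4 | 12 13 v [-5.  5.] ztop 121.6 | 18 4 v [-3.  5.] ztop 120.4 | 24 9 v [-2. 11.] ztop 124.7 | 30 18 v [ 1. 15.] ztop 123.1 | 66 9 v [-36. -31.] ztop 114.3 | 72 14 v [-37. -17.] ztop 120.8 | 78 10 v [-23. -14.] ztop 94.3 | 90 4 v [-13.  -7.] ztop 87.3 | 144 30 v [-25. -16.] ztop 138.4 | 150 21 v [-25. -18.] ztop 115.6 | 156 14 v [-25. -23.] ztop 117.2 | 
top t 15.65 tcp s,v,z [ 33.5 -26.  170.9] yaw 2.66 F [-8.9 -4.4  1.6]
60 18 v [-13.   2.] ztop 128.0 | 66 30 v [-13.  15.] ztop 127.6 | 72 14 v [-34.  12.] ztop 148.5 | 132 51 v [-24.  24.] ztop 136.4 | 138 56 v [-24.  25.] ztop 136.3 | 144 55 v [-23.  22.] ztop 136.4 | 150 75 v [-24.  25.] ztop 139.9 | 156 71 v [-24.  26.] ztop 143.5 | 162 40 v [-24.  23.] ztop 142.0 |
```

```bash
python3 -c "
from h import *
s=r.observe();p0=s['ee_pos']
rw,p,y=plan([471,-200,250],2.66,0.85,n=3)
rw,p,y=plan([430,0,250],2.3,0.95,n=5,pos=p,y0=y)
rw,p,y=plan([492,283,225],1.883,1,n=7,pos=p,y0=y)
rw,p,y=plan([492,283,175],1.883,1,n=2,pos=p,y0=y);print(p,y)"
```

```text
[[0.85,[0,-2,-26],0.0],[0.85,[0,-2,-27],0.0],[0.85,[-1,-2,-26],0.0]]
[[0.95,[26,32,0],0.072],[0.95,[28,30,0],0.072],[0.95,[30,27,0],0.072],[0.95,[32,25,0],0.072],[0.95,[34,23,0],0.072]]
[[1,[24,34,4],0.06],[1,[26,32,3],0.06],[1,[28,30,4],0.059],[1,[30,29,3],0.06],[1,[32,27,4],0.059],[1,[33,25,3],0.06],[1,[34,23,4],0.059]]
[[1,[0,0,25],0.0],[1,[0,0,25],0.0]]
[492.2021856  282.90435957 174.8980871 ] 1.8830723506361846
```

servo_tool:
  steps:
    - [0.85, [0, -4, -10], 0]
    - [0.85, [0, -2, -35], 0]
    - [0.85, [0, 0, -35], 0]
    - [0.95, [26, 32, 0], 0.072]
    - [0.95, [28, 30, 0], 0.072]
    - [0.95, [30, 27, 0], 0.072]
    - [0.95, [32, 25, 0], 0.072]
    - [0.95, [34, 23, 0], 0.072]

```text
time_s: 16.5
ee_pos: [431.9, 4.8, 252.3]
tool_rot: [3.136, 0.003, 2.298]
force: [0.7, -0.1, -0.1]
width: 82.3
```

```bash
python3 onsp.py scene;  python3 - <<'E'
from onsp import *
im,d,p,W=grab("top");P=W[np.isfinite(W[...,0])];q=P[:,:2]-TIP;S=q@U;V=q@N
k=(abs(V)<40)&(P[:,2]>60)&(S>-5)&(S<160)
for lo in range(-6,160,6):
    m=k&(S>=lo)&(S<lo+6)
    if m.sum()>3:print(lo,m.sum(),np.round([V[m].min(),V[m].max(),P[m,2].max()]),end="|")
for n in["bottle","jar","tub"]:
    g=regions_of(n,"top")[:1]
    for a in g:print(n,np.round(np.median(W[a["mask"]&np.isfinite(W[...,0])],0)))
E
```

```text
scene t 16.5 tcp s,v,z [ 192.2 -153.2  252.3] yaw 2.298 F [ 0.7 -0.1 -0.1]
0 25 v [-7.  5.] ztop 119.3 | 6 20 v [-9.  7.] ztop 120.5 | 12 14 v [-9.  5.] ztop 120.6 | 18 13 v [-7.  5.] ztop 120.9 | 24 13 v [-9.  3.] ztop 122.7 | 30 80 v [-14.  14.] ztop 128.3 | 36 26 v [-15.  10.] ztop 128.3 | 42 20 v [-14.   9.] ztop 127.8 | 48 20 v [-14.  12.] ztop 127.6 | 54 24 v [-15.  11.] ztop 127.7 | 60 22 v [-14.  10.] ztop 129.3 | 66 20 v [-24.  12.] ztop 127.5 | 72 92 v [-26.  27.] ztop 133.2 | 78 70 v [-25.  25.] ztop 133.9 | 84 51 v [-25.  25.] ztop 133.7 | 90 39 v [-26.  24.] ztop 132.4 | 96 46 v [-27.  24.] ztop 132.7 | 102 34 v [-26.  24.] ztop 132.4 | 108 47 v [-26.  23.] ztop 134.7 | 114 33 v [-26.  23.] ztop 134.2 | 120 32 v [-27.  15.] ztop 133.5 | 126 37 v [-27.  18.] ztop 134.1 | 132 28 v [-27.  15.] ztop 136.3 | 138 52 v [-24.  20.] ztop 137.0 | 144 125 v [-26.  25.] ztop 140.2 | 150 64 v [-25.  24.] ztop 139.4 | 156 36 v [-25.  23.] ztop 139.2 | 162 4 v [-24.  -9.] ztop 136.7 | 
0 5 [ -2.   4. 118.]|6 14 [ -6.   9. 122.]|12 19 [ -7.   8. 122.]|18 17 [ -7.   8. 124.]|24 16 [ -7.   8. 120.]|30 20 [ -9.   9. 125.]|36 34 [-13.  14. 129.]|42 29 [-14.  14. 127.]|48 33 [-13.  14. 129.]|54 34 [-13.  15. 130.]|60 33 [-14.  16. 128.]|66 32 [-13.  14. 127.]|72 29 [-13.  15. 130.]|78 57 [-25.  24. 136.]|84 57 [-26.  23. 134.]|90 54 [-25.  24. 137.]|96 57 [-26.  25. 134.]|102 59 [-26.  22. 135.]|108 55 [-25.  24. 134.]|114 52 [-25.  25. 135.]|120 60 [-27.  24. 137.]|126 58 [-26.  25. 134.]|132 54 [-27.  22. 133.]|138 46 [-26.  23. 135.]|144 54 [-23.  23. 137.]|150 74 [-24.  26. 141.]|156 48 [-25.  25. 140.]|bottle [ 557. -270.  135.]
tub [373.  95.  66.]
```

servo_tool:
  steps:
    - [1, [24, 34, 4], 0.06]
    - [1, [26, 32, 3], 0.06]
    - [1, [28, 30, 4], 0.059]
    - [1, [30, 29, 3], 0.06]
    - [1, [32, 27, 4], 0.059]
    - [1, [33, 25, 3], 0.06]
    - [1, [34, 23, 4], 0.059]
    - [1, [0, 0, 0], 0]
    - [1, [0, 0, 0], 0]

```text
time_s: 17.65
ee_pos: [493.8, 285.7, 225.8]
tool_rot: [3.141, 0.001, 1.885]
force: [0.1, 0.3, 0.7]
width: 87.2
```

Run:
```python
from h import *
s=r.observe();print(s["time_s"],s["ee_pos"],s["tool_rot"],s["joint_positions"][6])
c=np.array([491.7,283.3]);
im,d,p,W=grab("wrist");cv2.imwrite("pics/w6.png",im[:,:,::-1])
rw,q,y=plan([491.7,283.3,175],1.883,1,n=2);rw,q,y=plan([491.7,283.3,135],1.883,1,n=2,pos=q,y0=y)
# wheel points in rack frame
P=W[np.isfinite(W[...,0])];cs,sn=np.cos(.312),np.sin(.312);X=(P[:,0]-c[0])*cs+(P[:,1]-c[1])*sn;Y=-(P[:,0]-c[0])*sn+(P[:,1]-c[1])*cs
k=(abs(X)<50)&(abs(Y)<45)&(P[:,2]>45)&(P[:,2]<120)
print(k.sum(),"X",np.round(np.percentile(X[k],[1,99])),"Y",np.round(np.percentile(Y[k],[1,50,99])),"Z",np.round(np.percentile(P[k,2],[1,99])))
```

```text
17.65 [493.83385716 285.67660726 225.78731382] [3.14120140e+00 9.20712604e-04 1.88526372e+00] -0.18313637283354864
[[1,[0,-1,26],0.0],[1,[0,-1,25],0.0]]
[[1,[0,0,20],0.0],[1,[0,0,20],0.0]]
6764 X [-32.  31.] Y [-29.   3.  32.] Z [ 48. 105.]
```

View pics/w6.png

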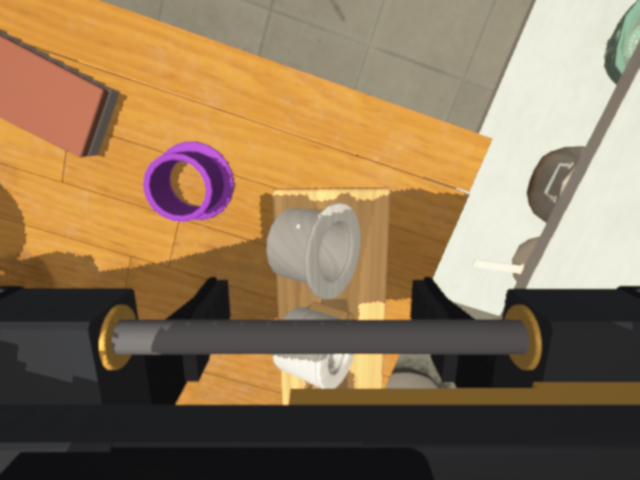

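The wrist view shows the aluminium wheel at (315,250), blade end to the right, centred between the open fingers, with the cap below it at (318,350). Now I'll descend and squeeze it end-to-end.

servo_tool:
  steps:
    - [1, [-1, -1, 26], 0]
    - [1, [0, -1, 25], 0]
    - [1, [0, 0, 20], 0]
    - [1, [0, 0, 20], 0]
    - [1, [0, 0, 0], 0]
    - [0.6, [0, 0, 0], 0]
    - [0.4, [0, 0, 0], 0]
    - [0.4, [0, 0, 0], 0]
    - [0.4, [0, 0, 0], 0]
    - [0.4, [0, 0, 0], 0]
  grip_force: 15

```text
time_s: 18.7
ee_pos: [486.5, 283.2, 135.3]
tool_rot: [-3.129, 0.001, 1.886]
force: [-15.4, -5.6, 14.1]
width: 55.2
```

servo_tool:
  steps:
    - [0.4, [0, 0, -10], 0]
    - [0.4, [0, 0, -15], 0]
    - [0.4, [0, 0, -20], 0]
    - [0.4, [0, 0, -20], 0]
    - [0.4, [0, 0, 0], 0]

```text
time_s: 19.2
ee_pos: [492.5, 285.6, 203.1]
tool_rot: [3.135, -0.002, 1.886]
force: [0.5, -0.1, -0.6]
width: 39.9
```

Run:
```python
from h import *
s=r.observe();print(s["time_s"],s["ee_pos"],s["tool_rot"],s["width"])
im,d,p,W=grab("wrist")
im2,_,p2,_=grab("scene");u,v=proj(s["ee_pos"]-[0,0,70],p2)[0].astype(int)
a=cv2.resize(im[180:420,140:500],(720,480)) ;b=cv2.resize(im2[v-30:v+30,u-40:u+40],(400,300),interpolation=2)
c=np.zeros((580,720,3),np.uint8);c[:280]=a[:280];c[280:580,:400]=b
cv2.imwrite("pics/v7.png",c[:,:,::-1])
```

```text
19.2 [492.45023587 285.57494079 203.13624372] [ 3.13542988e+00 -2.05008165e-03  1.88591896e+00] 39.88815740644337
```

View pics/v7.png

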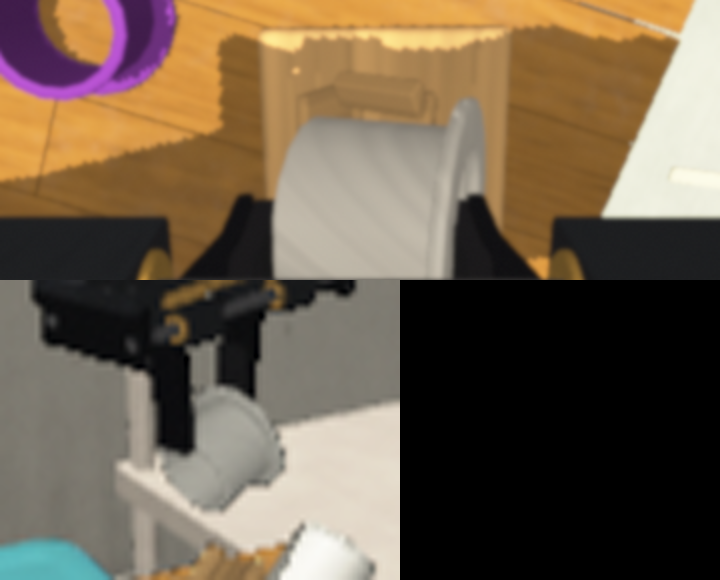

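The wheel is now squeezed level between the fingers: its hub is at (365,190) in the crop and the blade is flush with the right finger. I'll measure how high it is held.

Run:
```python
from h import *
s=r.observe();im,d,p,W=grab("wrist");P=W[np.isfinite(W[...,0])]
R=Ro.from_euler("xyz",s["tool_rot"]).as_matrix();L=(P-s["ee_pos"])@R
k=(abs(L[:,0])<60)&(L[:,1]>-20)&(L[:,1]<14)&(L[:,2]>45)&(L[:,2]<120);q=L[k]
from scipy.optimize import least_squares
# hub cylinder near tool y axis: params x0,z0,yaw slope,elev slope
def e(x):return np.hypot(q[:,0]-x[0]-x[2]*q[:,1],q[:,2]-x[1]-x[3]*q[:,1])-26
o=least_squares(e,[0,75,0,0],loss="soft_l1");print(np.round(o.x,3),len(q),np.median(abs(o.fun)))
for y in range(-30,34,4):
    m=(abs(L[:,0])<60)&(abs(L[:,1]-y)<2)&(L[:,2]>40)&(L[:,2]<125)
    if m.sum():print(y,m.sum(),np.round([L[m,0].min(),L[m,0].max(),L[m,2].min(),L[m,2].max()]))
```

```text
[-1.6060e+00  8.2698e+01  7.0000e-03 -3.0200e-01] 5747 0.3764255892303936
-30 90 [11. 12. 40. 69.]
-26 310 [ 9. 12. 40. 71.]
-22 471 [-7. 11. 40. 70.]
-18 479 [-7. 22. 61. 79.]
-14 657 [-6. 25. 60. 91.]
-10 697 [-6. 25. 58. 91.]
-6 678 [-5. 25. 57. 91.]
-2 665 [-60.  25.  56. 114.]
2 719 [-60.  25.  54. 114.]
6 755 [-60.  25.  53. 114.]
10 726 [-60.  25.  52. 114.]
14 807 [-60.  25.  44. 115.]
18 803 [-27.  30.  44.  83.]
22 622 [-32.  32.  40.  82.]
26 451 [-32.  32.  40.  98.]
30 320 [-1. 31. 40. 98.]
```

```bash
python3 -c "
from h import *
s=r.observe();p0=s['ee_pos']
rw,p,y=plan([480,270,245],1.9,0.4,n=1)
rw,p,y=plan([455,55,225],2.67,0.4,n=6,pos=p,y0=y)
rw,p,y=plan([455,55,121],2.67,0.4,n=3,pos=p,y0=y);print(p,y)"
```

```text
[[0.4,[-11,-14,-45],-0.014]]
[[0.4,[-32,-16,3],-0.128],[0.4,[-30,-20,3],-0.128],[0.4,[-28,-23,3],-0.128],[0.4,[-24,-27,4],-0.129],[0.4,[-21,-29,3],-0.128],[0.4,[-17,-32,4],-0.129]]
[[0.4,[0,0,35],0.0],[0.4,[0,0,34],0.0],[0.4,[0,0,35],0.0]]
[454.9635041   55.00810138 120.633003  ] 2.670020240584917
```

servo_tool:
  steps:
    - [0.4, [-10, -10, -40], -0.01]
    - [0.4, [-32, -16, 3], -0.128]
    - [0.4, [-30, -20, 3], -0.128]
    - [0.4, [-28, -23, 3], -0.128]
    - [0.4, [-24, -27, 4], -0.129]
    - [0.4, [-21, -29, 3], -0.128]
    - [0.4, [-17, -32, 4], -0.129]
    - [0.4, [0, 0, 35], 0]
    - [0.4, [0, 0, 34], 0]
    - [0.4, [0, 0, 25], 0]
    - [0.4, [0, 0, 0], 0]

```text
time_s: 20.45
ee_pos: [455.1, 56.8, 122.7]
tool_rot: [-3.135, -0.007, 2.666]
force: [-1.8, 0.3, -1.4]
width: 40.6
```

servo_tool:
  steps:
    - [0.4, [0, 0, 8], 0]
    - [0.4, [0, 0, 6], 0]
    - [0.4, [0, 0, 4], 0]
    - [0.4, [0, 0, 0], 0]
  grip_force: 8

```text
time_s: 20.85
ee_pos: [459.6, 58.1, 109.5]
tool_rot: [3.139, 0.003, 2.666]
force: [0.4, 0.6, 4.7]
width: 40.9
```

servo_tool:
  steps:
    - [0.7, [0, 0, 0], 0]
    - [0.7, [0, 0, 0], 0]
    - [0.7, [0, 0, -8], 0]
    - [0.7, [0, 0, 0], 0]

```text
time_s: 21.25
ee_pos: [458.5, 57.5, 117.2]
tool_rot: [3.14, 0.001, 2.666]
force: [-0.2, -1.1, -0.1]
width: 59.5
```

```bash
cat > wh.py <<'E'
from h import *
from scipy.optimize import least_squares
def wh(rad=26,ylo=-16,yhi=12,z0=85):
    s=r.observe();im,d,p,W=grab("wrist");P=W[np.isfinite(W[...,0])]
    R=Ro.from_euler("xyz",s["tool_rot"]).as_matrix();L=(P-s["ee_pos"])@R
    x=np.array([0,z0,0,0.])
    for i in range(4):
        dd=np.hypot(L[:,0]-x[0]-x[2]*L[:,1],L[:,2]-x[1]-x[3]*L[:,1])-rad
        k=(L[:,1]>ylo)&(L[:,1]<yhi)&(abs(dd)<(20,10,5,3)[i]);q=L[k]
        x=least_squares(lambda x:np.hypot(q[:,0]-x[0]-x[2]*q[:,1],q[:,2]-x[1]-x[3]*q[:,1])-rad,x,loss="soft_l1").x
    print("t",s["time_s"],"tcp",np.round(s["ee_pos"],1),"yaw",round(s["tool_rot"][2],3),"w",round(s["width"],1),"axis x0,z0,yaw,slope",np.round(x,3),k.sum())
    dd=np.hypot(L[:,0]-x[0]-x[2]*L[:,1],L[:,2]-x[1]-x[3]*L[:,1])
    h=L[(dd<27.5)&(abs(L[:,1])<45)&(L[:,0]>13)];print("hub y",np.round(np.percentile(h[:,1],[.5,99.5]),1) if len(h) else 0)
    b=L[(dd>29)&(dd<34.5)&(abs(L[:,1])<45)&(L[:,0]>13)&(L[:,2]<x[1]+20)];print("blade y",np.round(np.percentile(b[:,1],[1,50,99]),1) if len(b) else 0,len(b))
if __name__=="__main__":wh()
E
python3 wh.py
```

```text
t 21.25 tcp [458.5  57.5 117.2] yaw 2.666 w 59.5 axis x0,z0,yaw,slope [-1.1770e+00  9.0111e+01  1.6000e-02 -1.9700e-01] 4651
hub y [-43.6  32.3]
blade y [21.  24.1 31.6] 557
```

servo_tool:
  steps:
    - [0.7, [-1, 0, 3], 0]
    - [0.7, [0, 2, 0], 0]
    - [0.4, [0, 0, 0], 0]
    - [0.4, [0, 0, 0], 0]
    - [0.4, [0, 0, 0], 0]
    - [0.4, [0, 0, 0], 0]
    - [0.4, [0, 0, -20], 0]
    - [0.4, [0, 0, -40], 0]
    - [0.4, [0, 0, -40], 0]
    - [0.4, [0, 0, 0], 0]
  grip_force: 20

```text
time_s: 22.3
ee_pos: [462.6, 59.1, 217.7]
tool_rot: [3.135, 0.007, 2.665]
force: [1.7, -0.2, -1.2]
width: 40.5
```

```bash
python3 wh.py;python3 -c "
from h import *
rw,p,y=plan([430,-120,250],2.670,0.4,n=5)
rw,p,y=plan([442,-316,250],2.670,0.4,n=5,pos=p,y0=y);print(p,y)"
```

```text
t 22.3 tcp [462.6  59.1 217.7] yaw 2.665 w 40.5 axis x0,z0,yaw,slope [-8.7800e-01  8.4452e+01  1.3000e-02 -2.7100e-01] 4922
hub y [-18.7  29.7]
blade y [15.2 19.3 31.7] 671
[[0.4,[-11,-35,-7],-0.001],[0.4,[-11,-35,-7],-0.001],[0.4,[-11,-34,-7],-0.001],[0.4,[-11,-35,-7],-0.001],[0.4,[-10,-34,-7],-0.0]]
[[0.4,[-20,-34,0],-0.0],[0.4,[-20,-34,0],-0.0],[0.4,[-20,-34,0],-0.0],[0.4,[-20,-34,0],-0.0],[0.4,[-20,-34,0],-0.0]]
[ 442.03606925 -316.47689219  250.43722118] 2.669762690496525
```

servo_tool:
  steps:
    - [0.4, [-11, -35, -7], 0]
    - [0.4, [-11, -35, -7], 0]
    - [0.4, [-11, -34, -7], 0]
    - [0.4, [-11, -35, -7], 0]
    - [0.4, [-10, -34, -7], 0]
    - [0.4, [-20, -34, 0], 0]
    - [0.4, [-20, -34, 0], 0]
    - [0.4, [-20, -34, 0], 0]
    - [0.4, [-20, -34, 0], 0]
    - [0.4, [-20, -34, 0], 0]
    - [0.4, [0, 0, 0], 0]
    - [0.4, [0, 0, 0], 0]

```text
time_s: 23.55
ee_pos: [438.6, -316.9, 246.4]
tool_rot: [-3.141, -0.004, 2.664]
force: [0.0, 0.8, -1.2]
width: 40.1
```

servo_tool:
  steps:
    - [0.4, [0, 10, 25], 0]
    - [0.4, [0, 15, 25], 0]
    - [0.4, [0, 0, 0], 0]

```text
time_s: 23.85
ee_pos: [450.2, -289.4, 194.5]
tool_rot: [3.14, -0.009, 2.671]
force: [0.2, 0.4, -0.7]
width: 40.2
```

```bash
python3 wh.py; python3 -c "
from onsp import *
s=r.observe();im,d,p,W=grab('wrist');P=W[np.isfinite(W[...,0])];Q=P[(P[:,0]>440)&(P[:,0]<590)&(P[:,1]<-60)&(P[:,1]>-260)]
o=fit(Q);print(o and np.round(o[0],3))
R=Ro.from_euler('xyz',s['tool_rot']).as_matrix();T=np.r_[TIP,109.8];print('tip in tool',(T-s['ee_pos'])@R,'axis dir',np.r_[U,0]@R)
if o:
  x=o[0];al=o[3];t=np.sort(al[(abs(o[5])<8)&(o[4]<-5)])[:3];u=np.array([np.cos(x[1]),np.sin(x[1])]);n=np.array([u[1],-u[0]]);print(t,REF+u*t[1]+n*x[0])
"
```

```text
t 23.85 tcp [ 450.2 -289.4  194.5] yaw 2.671 w 40.2 axis x0,z0,yaw,slope [-8.3400e-01  8.4512e+01  1.4000e-02 -2.7200e-01] 4936
hub y [-18.7  29.5]
blade y [15.3 19.4 31.9] 686
[ -7.351   1.339 110.038]
tip in tool [-2.43478514 63.31939722 86.61691446] axis dir [1.60759941e-04 9.99956276e-01 7.41992494e-04]
[-41.83246486 -40.16935589 -39.89446377] [ 498.62644638 -209.41009868]
```

servo_tool:
  steps:
    - [0.4, [-2, 15, 0], 0]
    - [0.4, [0, 15, 0], 0]
    - [0.4, [0, 15, 0], 0]
    - [0.4, [0, 12, 0], 0]
    - [0.4, [0, 7, 0], 0]
    - [0.4, [0, 0, 0], 0]
  grip_force: 8

```text
time_s: 24.55
ee_pos: [482.6, -237.8, 198.4]
tool_rot: [-3.141, 0.0, 2.667]
force: [0.1, 0.1, -0.5]
width: 41.4
```

servo_tool:
  steps:
    - [0.4, [0, 0, -4], 0]
    - [0.4, [0, 0, -3], 0]
    - [0.4, [0, 0, -3], 0]
    - [0.4, [0, 0, 0], 0]

```text
time_s: 24.95
ee_pos: [481.6, -236.4, 206.9]
tool_rot: [3.14, -0.004, 2.666]
force: [2.6, 4.1, -9.7]
width: 41.2
```

```bash
python3 wh.py; python3 -c "
from onsp import *
s=r.observe()
R=Ro.from_euler('xyz',s['tool_rot']).as_matrix();T=np.r_[TIP,109.8];print('tip in tool',(T-s['ee_pos'])@R,s['force'])"
```

```text
t 24.95 tcp [ 481.6 -236.4  206.9] yaw 2.666 w 41.2 axis x0,z0,yaw,slope [-1.4290e+00  8.8516e+01  1.9000e-02 -2.0900e-01] 4860
hub y [-18.9  44.2]
blade y [15.9 19.3 28.4] 572
tip in tool [ 3.05770461e-01 -2.42408679e-02  9.70945596e+01] [ 2.40051902  5.09498968 -9.84411121]
```

servo_tool:
  steps:
    - [0.4, [1, 0, 4], 0]
    - [0.4, [0, 0, 4], 0]
    - [0.4, [0, 5, 0], 0]
    - [0.4, [0, 8, 0], 0]
    - [0.4, [0, 8, 0], 0]
    - [0.4, [0, 0, 0], 0]
  grip_force: 12

```text
time_s: 25.6
ee_pos: [491.7, -217.4, 200.1]
tool_rot: [3.14, -0.001, 2.668]
force: [0.5, 0.8, -3.8]
width: 41.0
```

```bash
python3 wh.py; python3 -c "
from onsp import *
s=r.observe()
R=Ro.from_euler('xyz',s['tool_rot']).as_matrix();T=np.r_[TIP,109.8];print('tip in tool',(T-s['ee_pos'])@R,s['force'])"
```

```text
t 25.6 tcp [ 491.7 -217.4  200.1] yaw 2.668 w 41.0 axis x0,z0,yaw,slope [-1.459e+00  8.873e+01  2.200e-02 -1.900e-01] 4848
hub y [-19.1  44.3]
blade y [15.9 19.2 28.7] 565
tip in tool [  0.90091225 -21.23972341  90.23762026] [ 0.37385199  1.03772155 -3.09400313]
```

servo_tool:
  steps:
    - [0.4, [1, 0, 2], 0]
    - [0.4, [0, 8, 0], 0]
    - [0.4, [0, 7, 0], 0]
    - [0.4, [0, 0, 0], 0]

```text
time_s: 26.05
ee_pos: [497.8, -204.1, 198.3]
tool_rot: [3.141, 0.0, 2.668]
force: [-0.2, 0.3, -1.0]
width: 41.2
```

```bash
python3 wh.py; python3 onsp.py wrist; python3 -c "
from onsp import *
s=r.observe()
R=Ro.from_euler('xyz',s['tool_rot']).as_matrix();T=np.r_[TIP,109.8];print('tip in tool',(T-s['ee_pos'])@R,s['force'])"
```

```text
t 26.05 tcp [ 497.8 -204.1  198.3] yaw 2.668 w 41.2 axis x0,z0,yaw,slope [-1.5890e+00  8.8638e+01  1.7000e-02 -1.9600e-01] 4848
hub y [-19.1  44.8]
blade y [15.8 19.6 44.3] 671
wrist t 26.1 tcp s,v,z [ 35.2   0.4 198.3] yaw 2.667 F [-0.2  0.5 -0.7]
0 60 v [-11.  -1.] ztop 146.9 | 6 401 v [-12.  -5.] ztop 149.8 | 12 735 v [-23.  10.] ztop 149.9 | 18 1027 v [-24.   9.] ztop 135.0 | 24 1042 v [-24.   9.] ztop 136.0 | 30 1004 v [-24.   9.] ztop 136.8 | 36 1080 v [-25.   8.] ztop 138.2 | 42 1059 v [-25.   7.] ztop 139.2 | 48 1217 v [-29.   6.] ztop 148.0 | 54 785 v [-32.  30.] ztop 150.0 | 60 592 v [-31.  -7.] ztop 149.9 | 66 439 v [-15.   2.] ztop 126.2 | 72 1111 v [-27.   9.] ztop 130.7 | 78 1049 v [-27.  12.] ztop 131.2 | 84 727 v [-27.  -6.] ztop 131.0 | 90 739 v [-27.  -5.] ztop 130.4 | 96 736 v [-27.  -5.] ztop 130.7 | 102 746 v [-28.  -5.] ztop 130.7 | 108 751 v [-28.  -5.] ztop 131.0 | 114 750 v [-28.  -5.] ztop 130.7 | 120 752 v [-28.  -5.] ztop 131.3 | 126 775 v [-28.  -5.] ztop 131.2 | 132 780 v [-28.  -3.] ztop 131.1 | 138 920 v [-27.   1.] ztop 135.8 | 144 1881 v [-26.   6.] ztop 137.6 | 150 1344 v [-26.   8.] ztop 138.0 | 156 1132 v [-26.   8.] ztop 137.9 | 162 51 v [-23.   8.] ztop 135.6 | 
tip in tool [  0.21288906 -34.67294675  88.49032224] [ 0.92125535 -0.42993138 -1.35255668]
```

servo_tool:
  steps:
    - [0.4, [0, 5, 0], 0]
    - [0.4, [0, 0, 0], 0]
    - [0.55, [0, 0, 0], 0]
    - [0.55, [0, 0, 0], 0]
    - [0.55, [0, 0, -8], 0]
    - [0.55, [0, 0, -30], 0]
    - [0.55, [0, 0, 0], 0]

```text
time_s: 26.85
ee_pos: [501.1, -202.3, 240.0]
tool_rot: [3.14, 0.007, 2.665]
force: [0.1, -0.0, -0.5]
width: 47.8
```

```bash
python3 onsp.py wrist pics/w8.png
```

```text
wrist t 26.85 tcp s,v,z [ 39.1   2.5 240. ] yaw 2.665 F [ 0.1 -0.  -0.5]
0 134 v [-7.  5.] ztop 117.7 | 6 233 v [-8.  7.] ztop 119.3 | 12 229 v [-8.  7.] ztop 119.3 | 18 680 v [-26.  22.] ztop 131.8 | 24 802 v [-25.  23.] ztop 130.8 | 30 807 v [-25.  23.] ztop 131.2 | 36 831 v [-25.  23.] ztop 132.1 | 42 797 v [-25.  23.] ztop 131.7 | 48 796 v [-25.  23.] ztop 130.9 | 54 1121 v [-32.  33.] ztop 138.5 | 60 419 v [-32.  16.] ztop 137.6 | 66 467 v [-15.  12.] ztop 126.3 | 72 758 v [-27.  23.] ztop 131.6 | 78 769 v [-27.  22.] ztop 131.7 | 84 812 v [-27.  21.] ztop 131.1 | 90 826 v [-27.  22.] ztop 131.4 | 96 832 v [-27.  23.] ztop 131.7 | 102 817 v [-27.  23.] ztop 131.3 | 108 825 v [-27.  21.] ztop 131.5 | 114 823 v [-28.  20.] ztop 131.7 | 120 822 v [-28.  20.] ztop 131.1 | 126 822 v [-28.  20.] ztop 131.4 | 132 817 v [-28.  20.] ztop 132.1 | 138 946 v [-27.  22.] ztop 135.2 | 144 1320 v [-25.  17.] ztop 138.0 | 150 949 v [-26.  13.] ztop 138.3 | 156 813 v [-26.  13.] ztop 137.7 | 162 46 v [-23.  13.] ztop 135.6 |
```

View pics/w8.png

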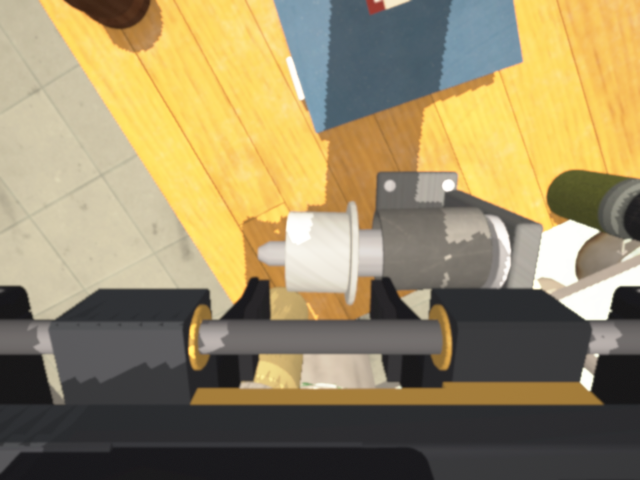

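The wrist view shows the wheel at (325,250) hanging level on the spindle, blade towards the sleeve at (440,250). The sleeve sits against the collar at (505,250). Next I'll push the wheel home from behind.

servo_tool:
  steps:
    - [0.55, [9, -22, 0], 0]
    - [0.55, [9, -22, 0], 0]
    - [0.55, [10, -22, 0], 0]
    - [0.55, [0, 0, 24], 0]
    - [0.55, [0, 0, 24], 0]
    - [0.55, [0, 0, 22], 0]
    - [0.55, [0, 0, 0], 0]
    - [0.55, [0, 8, 0], 0]
    - [0.55, [0, 8, 0], 0]
    - [0.55, [0, 6, 0], 0]
    - [0.55, [0, 0, 0], 0]

```text
time_s: 28.0
ee_pos: [455.3, -226.2, 167.0]
tool_rot: [3.141, 0.002, 2.668]
force: [-0.3, -0.6, -0.5]
width: 48.2
```

```bash
python3 onsp.py wrist
```

```text
wrist t 28.0 tcp s,v,z [ -3.  -27.4 167. ] yaw 2.668 F [-0.3 -0.6 -0.5]
-42 99 v [-40. -38.] ztop 140.0 | -36 870 v [-40. -16.] ztop 150.0 | -30 987 v [-38. -17.] ztop 147.8 | 0 293 v [-7.  6.] ztop 117.4 | 6 370 v [-8.  7.] ztop 119.4 | 12 376 v [-8.  6.] ztop 119.2 | 18 1302 v [-38.   6.] ztop 148.0 | 24 1055 v [-40.  22.] ztop 150.0 | 30 190 v [-39.  21.] ztop 139.4 | 36 86 v [-27. -24.] ztop 111.4 | 42 158 v [-26. -23.] ztop 112.1 | 48 7 v [-25. -23.] ztop 101.0 | 102 193 v [-15.  -2.] ztop 131.1 | 108 273 v [-28.  -2.] ztop 130.2 | 114 276 v [-28. -25.] ztop 114.6 | 120 246 v [-28. -25.] ztop 114.6 | 126 123 v [-28. -26.] ztop 110.2 | 132 29 v [-28. -26.] ztop 101.9 | 144 598 v [-26. -11.] ztop 84.2 | 150 156 v [-26. -24.] ztop 81.7 | 156 90 v [-26. -25.] ztop 76.6 | 162 4 v [-24. -24.] ztop 66.2 |
```

servo_tool:
  steps:
    - [0.55, [0, 4, 0], 0]
    - [0.55, [0, 4, 0], 0]
    - [0.55, [0, 0, 0], 0]

```text
time_s: 28.35
ee_pos: [457.7, -221.1, 166.4]
tool_rot: [-3.14, 0.001, 2.665]
force: [-0.7, -3.3, 0.2]
width: 47.7
```

servo_tool:
  steps:
    - [0.55, [0, 3, 0], 0]
    - [0.55, [0, 2, 0], 0]
    - [0.55, [0, 0, 0], 0]

```text
time_s: 28.65
ee_pos: [458.1, -220.2, 166.5]
tool_rot: [-3.136, 0.001, 2.662]
force: [-6.0, -11.8, 2.0]
width: 47.9
```

```bash
python3 -c "
from h import *
s=r.observe();p0=s['ee_pos']
rw,p,y=plan([456,-225,250],2.66,0.55,n=3)
rw,p,y=plan([440,-20,250],2.3,0.95,n=5,pos=p,y0=y)
rw,p,y=plan([517,207,225],1.883,0.95,n=6,pos=p,y0=y);print(p,y)"
```

```text
[[0.55,[0,-2,-28],0.001],[0.55,[0,-2,-28],0.0],[0.55,[0,-1,-28],0.001]]
[[0.95,[22,35,0],0.072],[0.95,[24,33,0],0.072],[0.95,[27,31,0],0.072],[0.95,[28,29,0],0.072],[0.95,[31,28,0],0.072]]
[[0.95,[20,35,4],0.069],[0.95,[22,33,4],0.07],[0.95,[24,32,4],0.069],[0.95,[26,30,4],0.07],[0.95,[29,28,5],0.069],[0.95,[30,26,4],0.07]]
[517.4342382  207.00194542 225.48539186] 1.882605071669455
```

servo_tool:
  steps:
    - [0.55, [0, -5, 0], 0]
    - [0.55, [0, -1, -42], 0]
    - [0.55, [0, 0, -42], 0]
    - [0.95, [22, 35, 0], 0.072]
    - [0.95, [24, 33, 0], 0.072]
    - [0.95, [27, 31, 0], 0.072]
    - [0.95, [28, 29, 0], 0.072]
    - [0.95, [31, 28, 0], 0.072]

```text
time_s: 29.45
ee_pos: [439.9, -14.2, 250.3]
tool_rot: [3.141, -0.001, 2.303]
force: [1.4, -0.2, 0.3]
width: 78.8
```

```bash
python3 onsp.py scene | tr '|' '\n' | awk '{print}' | sed -n '1,20p'
```

```text
scene t 29.45 tcp s,v,z [ 178.8 -137.5  250.3] yaw 2.303 F [ 1.4 -0.2  0.3]
0 29 v [-7.  6.] ztop 120.2 
 6 16 v [-8.  4.] ztop 120.4 
 12 13 v [-7.  8.] ztop 121.0 
 18 15 v [-7.  5.] ztop 119.9 
 24 13 v [-7. 21.] ztop 120.4 
 30 154 v [-28.  23.] ztop 131.9 
 36 120 v [-28.  19.] ztop 132.0 
 42 57 v [-27.  20.] ztop 132.6 
 48 49 v [-27.  22.] ztop 132.8 
 54 47 v [-25.  21.] ztop 132.9 
 60 39 v [-26.  19.] ztop 132.6 
 66 67 v [-25.  33.] ztop 137.9 
 72 161 v [-32.  33.] ztop 140.0 
 78 6 v [-31.  -1.] ztop 129.2 
 84 11 v [-25.   0.] ztop 134.1 
 90 26 v [-26.  12.] ztop 133.0 
 96 33 v [-27.  21.] ztop 133.5 
 102 30 v [-25.  18.] ztop 133.7 
 108 36 v [-26.  21.] ztop 134.1
```

servo_tool:
  steps:
    - [0.95, [20, 35, 4], 0.069]
    - [0.95, [22, 33, 4], 0.07]
    - [0.95, [24, 32, 4], 0.069]
    - [0.95, [26, 30, 4], 0.07]
    - [0.95, [29, 28, 5], 0.069]
    - [0.95, [30, 26, 4], 0.07]
    - [0.95, [0, 0, 0], 0]
    - [0.95, [0, 0, 0], 0]

```text
time_s: 30.3
ee_pos: [515.7, 212.0, 224.6]
tool_rot: [-3.14, -0.0, 1.892]
force: [0.9, -0.6, -0.8]
width: 82.9
```

Run:
```python
from h import *
s=r.observe();print(s["time_s"],s["ee_pos"],s["tool_rot"])
c=np.array([518.5,207.9]);
im,d,p,W=grab("wrist")
rw,q,y=plan([517,207.5,138],1.883,0.95,n=4)
P=W[np.isfinite(W[...,0])];cs,sn=np.cos(.312),np.sin(.312);X=(P[:,0]-c[0])*cs+(P[:,1]-c[1])*sn;Y=-(P[:,0]-c[0])*sn+(P[:,1]-c[1])*cs
k=(abs(X)<50)&(abs(Y)<40)&(P[:,2]>45)&(P[:,2]<120)
print(k.sum(),"X",np.round(np.percentile(X[k],[1,99])),"Y",np.round(np.percentile(Y[k],[1,50,99])),"Z",np.round(np.percentile(P[k,2],[1,99])))
```

```text
30.3 [515.74344846 211.98668933 224.5632473 ] [-3.13992794e+00 -2.26312251e-04  1.89199334e+00]
[[0.95,[-1,0,22],0.002],[0.95,[-1,0,22],0.001],[0.95,[-1,0,21],0.002],[0.95,[0,0,22],0.001]]
5959 X [-34.  27.] Y [-22.   6.  26.] Z [ 54. 100.]
```

servo_tool:
  steps:
    - [0.95, [-1, 0, 22], 0]
    - [0.95, [-1, 0, 22], 0]
    - [0.95, [0, 0, 22], 0]
    - [0.95, [0, 0, 20], 0.005]
    - [0.95, [0, 0, 0], 0]
    - [0.6, [0, 0, 0], 0]
    - [0.4, [0, 0, 0], 0]
    - [0.4, [0, 0, 0], 0]
    - [0.4, [0, 0, 0], 0]
  grip_force: 15

```text
time_s: 31.25
ee_pos: [513.8, 207.6, 139.6]
tool_rot: [-3.133, -0.0, 1.884]
force: [-12.8, -4.3, 11.7]
width: 58.6
```

servo_tool:
  steps:
    - [0.4, [0, 0, -8], 0]
    - [0.4, [0, 0, -12], 0]
    - [0.4, [0, 0, -20], 0]
    - [0.4, [0, 0, -30], 0]
    - [0.4, [0, 0, 0], 0]

```text
time_s: 31.75
ee_pos: [519.8, 210.0, 213.9]
tool_rot: [3.131, -0.002, 1.884]
force: [0.9, 0.4, -0.1]
width: 44.5
```

```bash
sed -i 's/if __name__=="__main__":wh()/if __name__=="__main__":\n    import sys\n    wh(*map(float,sys.argv[1:]))/' wh.py; python3 wh.py 26 -16 16 75; python3 -c "
from h import *
rw,p,y=plan([480,200,245],1.95,0.4,n=1)
rw,p,y=plan([455,55,225],2.67,0.4,n=6,pos=p,y0=y);print(p,y)"
```

```text
t 31.75 tcp [519.8 210.  213.9] yaw 1.884 w 44.5 axis x0,z0,yaw,slope [-1.5520e+00  8.2013e+01  1.5000e-02 -3.7000e-01] 5544
hub y [-19.7  31.4]
blade y 0 0
[[0.4,[3,-40,-33],-0.066]]
[[0.4,[-21,-13,3],-0.12],[0.4,[-19,-15,3],-0.12],[0.4,[-17,-17,3],-0.12],[0.4,[-15,-19,4],-0.12],[0.4,[-13,-21,3],-0.12],[0.4,[-10,-23,4],-0.12]]
[454.88889454  55.33889818 224.94490586] 2.6698825073311307
```

servo_tool:
  steps:
    - [0.4, [0, -20, -33], -0.06]
    - [0.4, [-18, -25, 3], -0.12]
    - [0.4, [-19, -20, 3], -0.12]
    - [0.4, [-17, -20, 3], -0.12]
    - [0.4, [-15, -20, 4], -0.12]
    - [0.4, [-13, -21, 3], -0.12]
    - [0.4, [-10, -23, 4], -0.12]
    - [0.4, [0, 0, 35], 0]
    - [0.4, [0, 0, 35], 0]
    - [0.4, [0, 0, 28], 0]
    - [0.4, [0, 0, 0], 0]

```text
time_s: 32.9
ee_pos: [449.7, 51.3, 121.0]
tool_rot: [-3.136, -0.006, 2.664]
force: [-0.7, -0.4, -1.2]
width: 44.2
```

servo_tool:
  steps:
    - [0.4, [0, 0, 8], 0]
    - [0.4, [0, 0, 6], 0]
    - [0.4, [0, 0, 6], 0]
    - [0.4, [0, 0, 4], 0]
    - [0.4, [0, 0, 0], 0]
  grip_force: 6

```text
time_s: 33.4
ee_pos: [455.5, 53.1, 102.2]
tool_rot: [3.136, 0.006, 2.664]
force: [0.4, 1.6, 6.0]
width: 45.2
```

servo_tool:
  steps:
    - [0.4, [0, 0, 2], 0]
    - [0.72, [0, 0, 0], 0]
    - [0.72, [0, 0, 0], 0]
    - [0.72, [0, 0, -35], 0]
    - [0.72, [0, 0, -15], 0]
    - [0.72, [0, 0, 0], 0]

```text
time_s: 34.0
ee_pos: [453.7, 51.8, 150.3]
tool_rot: [3.138, 0.004, 2.664]
force: [0.5, -0.8, -0.4]
width: 62.6
```

```bash
python3 wh.py 26 -16 16 120; python3 -c "
from h import *
im=read_camera('wrist')[0];cv2.imwrite('pics/w9.png',im[:,:,::-1])"
```

```text
t 34.0 tcp [453.7  51.8 150.3] yaw 2.664 w 62.6 axis x0,z0,yaw,slope [-1.54900e+00  1.25083e+02  2.20000e-02 -4.00000e-02] 3640
hub y [-4.9 38.4]
blade y 0 0
```

View pics/w9.png

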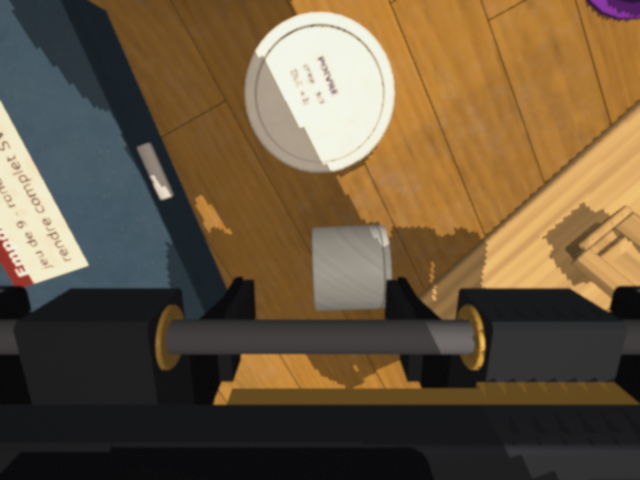

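The wrist view shows the cap lying flat at (350,267) with its open end to the right. The tub at (320,90) and the case are clear of the fingers. I'll grip the cap on a strip at its side so that the pin stays free.

servo_tool:
  steps:
    - [0.72, [11, 8, 0], -0.02]
    - [0.72, [11, 8, 0], 0]
    - [0.72, [0, 0, 0], 0]
    - [0.72, [0, 0, 25], 0]
    - [0.72, [0, 0, 22], 0]
    - [0.72, [0, 0, 19], 0]
    - [0.72, [0, 0, 0], 0]
    - [0.4, [0, 0, 0], 0]
    - [0.4, [0, 0, 0], 0]
    - [0.4, [0, 0, 0], 0]
    - [0.4, [0, 0, 0], 0]
  grip_force: 20

```text
time_s: 35.2
ee_pos: [440.5, 76.2, 83.0]
tool_rot: [3.14, 0.001, 2.684]
force: [-0.6, 0.1, 2.0]
width: 43.8
```

servo_tool:
  steps:
    - [0.4, [0, 0, -20], 0]
    - [0.4, [0, 0, -40], 0]
    - [0.4, [0, 0, -40], 0]
    - [0.4, [0, 0, 0], 0]

```text
time_s: 35.6
ee_pos: [442.8, 76.5, 186.9]
tool_rot: [3.134, 0.008, 2.684]
force: [1.0, 0.3, -1.0]
width: 44.1
```

```bash
cat > cap.py <<'E'
from h import *
from scipy.optimize import least_squares
s=r.observe();im,d,p,W=grab("wrist");np.savez("wl.npz",im=im,W=W);P=W[np.isfinite(W[...,0])]
R=Ro.from_euler("xyz",s["tool_rot"]).as_matrix();L=(P-s["ee_pos"])@R
for rad in(26,):
    x=np.array([-22,59,0,0.])
    for i in range(5):
        dd=np.hypot(L[:,0]-x[0]-x[2]*L[:,1],L[:,2]-x[1]-x[3]*L[:,1])-rad
        k=(abs(L[:,1])<18)&(abs(dd)<(20,12,6,3,3)[i])&((L[:,0]>14)|(L[:,0]<-14)|(L[:,2]>60)|(L[:,1]**2<250));q=L[k]
        x=least_squares(lambda x:np.hypot(q[:,0]-x[0]-x[2]*q[:,1],q[:,2]-x[1]-x[3]*q[:,1])-rad,x,loss="soft_l1").x
print("tcp",np.round(s["ee_pos"],1),"yaw",s["tool_rot"][2],"w",s["width"],"cap x0 z0 yaw slope",np.round(x,3),k.sum(),np.round(np.std(dd[k]),2))
T=np.array([481.1,-236.0,109.8]);print("tip in tool",np.round((T-s["ee_pos"])@R,1),"u in tool",np.round(np.array([.4543,.8908,0])@R,4),"t",s["time_s"],"F",np.round(s["force"],1))
E
python3 cap.py; python3 -c "
from h import *
rw,p,y=plan([430,-120,240],2.670,0.4,n=5)
rw,p,y=plan([420,-316,240],2.670,0.4,n=5,pos=p,y0=y);print(p,y)"
```

```text
tcp [442.8  76.5 186.9] yaw 2.6835642469037007 w 44.140020203844344 cap x0 z0 yaw slope [-2.3630e+01  5.7681e+01  4.1000e-02  1.7000e-02] 4294 0.56
tip in tool [-171.9 -264.    76.3] u in tool [-0.0136  0.9998  0.0079] t 35.6 F [ 1.   0.3 -1. ]
[[0.4,[-15,-36,-11],0.003],[0.4,[-16,-36,-11],0.003],[0.4,[-15,-36,-11],0.003],[0.4,[-16,-36,-11],0.002],[0.4,[-16,-37,-11],0.003]]
[[0.4,[-16,-36,0],-0.0],[0.4,[-16,-36,0],-0.0],[0.4,[-16,-36,0],-0.0],[0.4,[-16,-35,0],-0.0],[0.4,[-16,-36,0],-0.0]]
[ 420.1075633  -316.20742418  239.65672853] 2.669929704643475
```

servo_tool:
  steps:
    - [0.4, [-15, -36, -11], 0.003]
    - [0.4, [-16, -36, -11], 0.003]
    - [0.4, [-15, -36, -11], 0.003]
    - [0.4, [-16, -36, -11], 0.002]
    - [0.4, [-16, -37, -11], 0.003]
    - [0.4, [-16, -36, 0], 0]
    - [0.4, [-16, -36, 0], 0]
    - [0.4, [-16, -36, 0], 0]
    - [0.4, [-16, -35, 0], 0]
    - [0.4, [-16, -36, 0], 0]
    - [0.4, [0, 0, 0], 0]

```text
time_s: 36.75
ee_pos: [416.5, -321.9, 236.1]
tool_rot: [-3.138, -0.001, 2.661]
force: [-0.5, 0.1, -1.1]
width: 44.0
```

```bash
python3 -c "
from h import *
rw,p,y=plan([433,-279,190],2.670,0.4,n=3);print(p,y)"
```

```text
[[0.4,[2,15,15],-0.003],[0.4,[2,15,16],-0.003],[0.4,[1,16,15],-0.003]]
[ 433.13448897 -278.74276274  190.10337518] 2.670445971187982
```

servo_tool:
  steps:
    - [0.4, [2, 5, 15], -0.003]
    - [0.4, [2, 15, 16], -0.003]
    - [0.4, [1, 16, 15], -0.003]
    - [0.4, [0, 0, 15], 0]
    - [0.4, [0, 0, 7], 0]
    - [0.4, [0, 0, 0], 0]
    - [0.4, [0, 0, 0], 0]

```text
time_s: 37.45
ee_pos: [430.3, -282.4, 169.2]
tool_rot: [-3.141, -0.0, 2.678]
force: [-0.0, -0.6, -0.8]
width: 43.7
```

```bash
python3 cap.py
python3 - <<'E'
from h import *
f=np.load("wl.npz");W=f["W"];P=W[np.isfinite(W[...,0])];T=np.array([481.1,-236.0]);U=np.array([.4543,.8908]);N=np.array([.8908,-.4543])
q=P[:,:2]-T;S=q@U;V=q@N;Z=P[:,2]
from scipy.optimize import least_squares
k=(S>9)&(S<29)&(abs(V)<9)&(Z>100)&(Z<125);A=np.c_[S,V,Z][k]
o=least_squares(lambda x:np.hypot(A[:,1]-x[0],A[:,2]-x[1])-8,[0,110],loss="soft_l1");print("pin v,z",o.x,k.sum(),np.median(abs(o.fun)))
k=(S>-12)&(S<12)&(abs(V)<6)&(Z>104)&(Z<125);print("tip s",np.sort(S[k])[:5])
cv2.imwrite("pics/w10.png",f["im"][:,:,::-1])
E
```

```text
tcp [ 430.3 -282.4  169.2] yaw 2.6781270983896035 w 43.66547111419878 cap x0 z0 yaw slope [-2.3602e+01  5.7715e+01  4.0000e-02  1.7000e-02] 4306 0.57
tip in tool [-24.7  64.3  59.3] u in tool [-8.100e-03  9.999e-01 -2.000e-04] t 37.45 F [-0.  -0.6 -0.8]
pin v,z [  0. 110.] 0 nan
tip s []
  return _methods._mean(a, axis=axis, dtype=dtype,
  ret = ret.dtype.type(ret / rcount)
```

View pics/w10.png

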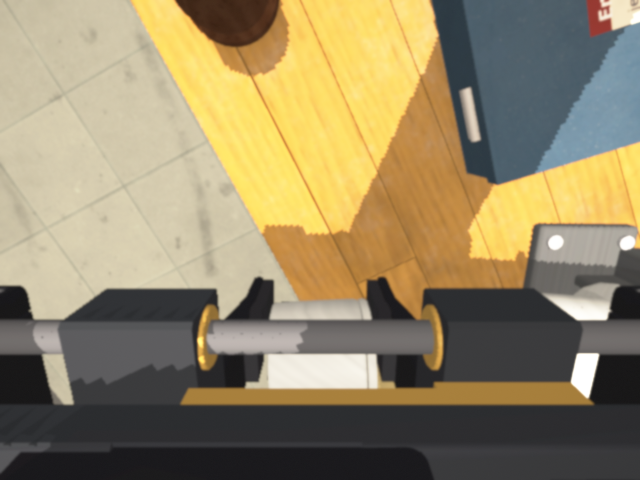

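servo_tool:
  steps:
    - [0.4, [-1, 0, 1], 0.048]
    - [0.4, [1, 13, 0], 0]
    - [0.4, [0, 13, 0], 0]
    - [0.4, [1, 13, 0], 0]
    - [0.4, [0, 0, 0], 0]
    - [0.4, [0, 0, 0], 0]

```text
time_s: 38.1
ee_pos: [449.0, -247.0, 168.3]
tool_rot: [3.142, 0.0, 2.633]
force: [0.1, 0.0, 0.2]
width: 44.1
```

```bash
python3 cap.py
```

```text
tcp [ 449.  -247.   168.3] yaw 2.632708394419526 w 44.057370245751414 cap x0 z0 yaw slope [-2.3588e+01  5.7683e+01  4.0000e-02  1.5000e-02] 4307 0.59
tip in tool [-22.6  25.2  58.5] u in tool [0.0373 0.9993 0.    ] t 38.1 F [0.1 0.  0.2]
```

servo_tool:
  steps:
    - [0.4, [0, 5, 0], 0]
    - [0.4, [0, 5, 0], 0]
    - [0.4, [1, 4, 0], 0]
    - [0.4, [0, 0, 0], 0]

```text
time_s: 38.55
ee_pos: [454.9, -234.2, 168.1]
tool_rot: [3.141, -0.0, 2.632]
force: [0.1, -0.8, -1.3]
width: 43.6
```

servo_tool:
  steps:
    - [0.4, [0, 4, 0], 0]
    - [0.4, [0, 4, 0], 0]
    - [0.4, [0, 0, 0], 0]

```text
time_s: 38.85
ee_pos: [459.0, -227.4, 168.2]
tool_rot: [3.141, -0.0, 2.632]
force: [-0.2, -0.3, -1.0]
width: 43.8
```

```bash
python3 cap.py; python3 onsp.py wrist
```

```text
tcp [ 459.  -227.4  168.2] yaw 2.631769242249066 w 43.79147416854751 cap x0 z0 yaw slope [-2.3583e+01  5.7728e+01  4.1000e-02  1.8000e-02] 4307 0.57
tip in tool [-23.5   3.2  58.4] u in tool [3.820e-02 9.992e-01 3.000e-04] t 38.85 F [-0.2 -0.3 -1. ]
wrist t 38.9 tcp s,v,z [ -2.7 -23.7 168.2] yaw 2.632 F [-0.1 -0.1 -1.4]
-42 9 v [-37. -36.] ztop 140.1 | -36 433 v [-37. -36.] ztop 140.6 | -30 1409 v [-37.  -5.] ztop 150.0 | -24 729 v [-27.  -3.] ztop 137.4 | -18 755 v [-27.  -3.] ztop 137.7 | -12 767 v [-27.  -2.] ztop 137.5 | -6 775 v [-27.  -2.] ztop 137.2 | 0 785 v [-27.  -2.] ztop 137.3 | 6 784 v [-27.  -2.] ztop 137.4 | 12 795 v [-27.  -0.] ztop 137.3 | 18 1296 v [-34.   6.] ztop 149.8 | 24 624 v [-35. -13.] ztop 149.9 | 30 61 v [-35. -17.] ztop 140.7 | 36 507 v [-29. -10.] ztop 120.4 | 42 84 v [-29.  -9.] ztop 112.4 | 72 394 v [-33. -16.] ztop 111.8 | 78 18 v [-33. -28.] ztop 110.5 | 84 35 v [-28. -26.] ztop 102.3 | 90 33 v [-28. -26.] ztop 102.1 | 96 255 v [-27.   4.] ztop 132.3 | 102 919 v [-27.  10.] ztop 131.7 | 108 568 v [-27.  14.] ztop 130.9 | 114 422 v [-26. -19.] ztop 120.9 | 120 264 v [-26. -21.] ztop 117.6 | 126 114 v [-26. -23.] ztop 110.9 | 132 29 v [-25. -23.] ztop 102.8 | 144 962 v [-26.  -9.] ztop 97.4 | 150 309 v [-26. -24.] ztop 96.1 | 156 155 v [-26. -24.] ztop 88.9 |
```

servo_tool:
  steps:
    - [0.4, [0, 3, 0], 0]
    - [0.4, [0, 0, 0], 0]
    - [0.4, [0, 0, 0], 0]

```text
time_s: 39.25
ee_pos: [460.1, -225.3, 168.2]
tool_rot: [3.142, -0.0, 2.631]
force: [1.0, 1.0, -0.4]
width: 43.7
```

servo_tool:
  steps:
    - [0.55, [0, 0, 0], 0]
    - [0.55, [0, 0, 0], 0]
    - [0.55, [0, 0, 0], 0]

```text
time_s: 39.55
ee_pos: [460.0, -225.8, 168.3]
tool_rot: [-3.141, 0.0, 2.63]
force: [0.1, -0.3, -0.0]
width: 47.4
```

```bash
python3 cap.py
```

```text
tcp [ 460.  -225.8  168.3] yaw 2.630416434941975 w 47.436372916418456 cap x0 z0 yaw slope [-24.851  61.66    0.151  -0.129] 4368 0.58
tip in tool [-23.4   1.5  58.5] u in tool [ 3.960e-02  9.992e-01 -3.000e-04] t 39.55 F [ 0.1 -0.3 -0. ]
```

servo_tool:
  steps:
    - [0.55, [8, 0, 0], 0]
    - [0.55, [20, 0, 0], 0]
    - [0.55, [15, 0, 0], 0]
    - [0.55, [0, 0, 0], 0]

```text
time_s: 40.0
ee_pos: [420.4, -203.0, 167.9]
tool_rot: [3.141, -0.003, 2.631]
force: [0.5, 0.2, -0.1]
width: 47.9
```

```bash
python3 cap.py; python3 onsp.py scene;python3 onsp.py wrist pics/w11.png
```

```text
tcp [ 420.4 -203.   167.9] yaw 2.6310000773123234 w 47.93563470775341 cap x0 z0 yaw slope [-19.324  72.994   0.079  -0.119] 859 0.62
tip in tool [-69.2   0.8  57.9] u in tool [0.039  0.9992 0.001 ] t 40.0 F [ 0.5  0.2 -0.1]
scene t 40.05 tcp s,v,z [  1.9 -67.3 168.3] yaw 2.631 F [1.4 0.9 0.8]
-30 24 v [-12.  12.] ztop 127.0 | -24 189 v [-25.  25.] ztop 129.0 | -18 186 v [-26.  26.] ztop 130.9 | -12 74 v [-25.  24.] ztop 132.8 | -6 41 v [-25.  23.] ztop 135.1 | 0 28 v [-26.  24.] ztop 136.2 | 6 22 v [-26.  22.] ztop 137.4 | 12 11 v [-24.  17.] ztop 138.0 | 36 6 v [-22.  14.] ztop 129.7 | 66 26 v [ 2. 31.] ztop 137.7 | 72 28 v [-1. 33.] ztop 138.8 | 90 6 v [1. 9.] ztop 135.0 | 96 7 v [ 2. 17.] ztop 132.0 | 102 11 v [ 3. 22.] ztop 132.1 | 108 6 v [ 4. 19.] ztop 133.6 | 114 8 v [ 6. 23.] ztop 132.8 | 120 7 v [10. 21.] ztop 130.6 | 126 6 v [ 8. 18.] ztop 131.8 | 132 6 v [ 9. 26.] ztop 131.4 | 138 7 v [ 9. 22.] ztop 132.3 | 144 21 v [13. 24.] ztop 138.1 | 150 10 v [14. 25.] ztop 139.2 | 156 4 v [16. 24.] ztop 138.5 | 
wrist t 40.1 tcp s,v,z [  1.9 -66.3 168.5] yaw 2.631 F [ 1.2 -0.1 -0.4]
-24 46 v [-25. -23.] ztop 107.7 | -18 232 v [-26. -22.] ztop 109.4 | -12 244 v [-27. -18.] ztop 110.0 | -6 232 v [-27. -19.] ztop 111.0 | 0 226 v [-27. -19.] ztop 112.0 | 6 209 v [-27. -18.] ztop 112.6 | 12 193 v [-28. -20.] ztop 113.4 | 18 171 v [-28. -20.] ztop 113.9 | 24 84 v [-26. -11.] ztop 107.3 | 30 52 v [-14.  -2.] ztop 85.3 | 36 97 v [-28.  -2.] ztop 113.9 | 120 31 v [-25. -23.] ztop 115.4 | 126 121 v [-26. -22.] ztop 114.3 | 132 80 v [-26. -23.] ztop 107.1 | 138 24 v [-24. -21.] ztop 100.8 | 144 100 v [-23. -15.] ztop 90.1 |
```

View pics/w11.png

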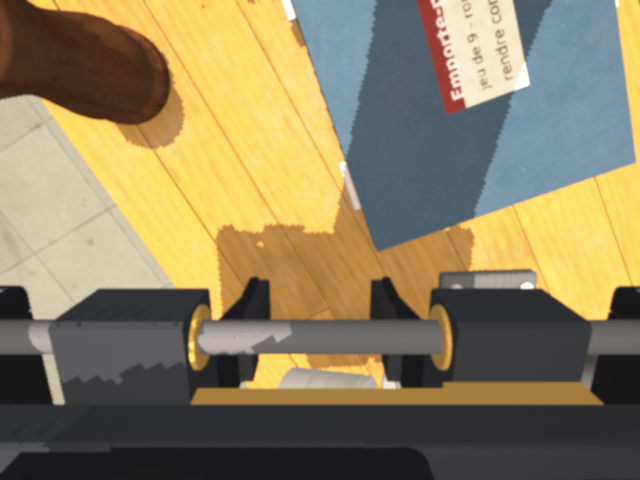

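The cap hangs on the pin by itself at (330,378), drooping about 13 degrees with its mouth about 20 mm in. Next I'll go round behind it with closed fingers and push it home.

servo_tool:
  steps:
    - [0.1, [0, -17, 0], -0.039]
    - [0, [0, -17, 0], 0]
    - [0, [0, -17, 0], 0]
    - [0, [0, -17, 0], 0]
    - [0, [-22, 0, 0], 0]
    - [0, [-22, 0, 0], 0]
    - [0, [-22, 0, -1], 0]
    - [0, [0, 0, 0], 0]
    - [0, [0, 0, 0], 0]

```text
time_s: 41.05
ee_pos: [449.9, -294.8, 168.8]
tool_rot: [-3.141, -0.001, 2.67]
force: [0.0, 0.4, 0.1]
width: 0.6
```

```bash
python3 cap.py;python3 onsp.py wrist
```

```text
tcp [ 449.9 -294.8  168.8] yaw 2.6698321577100605 w 0.563336150978754 cap x0 z0 yaw slope [-1.4377e+01  4.4469e+01  5.0000e-03  2.9000e-02] 1778 1.4
tip in tool [-1.1 66.5 59. ] u in tool [ 2.e-04  1.e+00 -3.e-04] t 41.05 F [0.  0.4 0.1]
wrist t 41.1 tcp s,v,z [-66.5  -1.8 168.8] yaw 2.67 F [ 0.1 -0.4  0.8]
-60 125 v [-14. -13.] ztop 129.4 | -24 398 v [-25. -15.] ztop 119.7 | -18 546 v [-25. -15.] ztop 122.8 | -12 835 v [-26.  -9.] ztop 129.8 | -6 1160 v [-26.  18.] ztop 131.9 | 0 1365 v [-26.  23.] ztop 133.5 | 6 1400 v [-27.  23.] ztop 134.9 | 12 1250 v [-27.  22.] ztop 136.7 | 18 148 v [-27.  22.] ztop 131.7 | 24 108 v [-8. -1.] ztop 118.9 | 30 1211 v [-26.  22.] ztop 130.5 | 36 2079 v [-29.  18.] ztop 130.2 | 42 1318 v [-28.  19.] ztop 130.4 | 48 879 v [-28.  19.] ztop 128.0 | 54 545 v [-28.  -5.] ztop 123.3 | 60 393 v [-27.  -5.] ztop 123.3 | 66 203 v [-26.  32.] ztop 117.5 | 72 650 v [-33. -20.] ztop 109.6 |
```

servo_tool:
  steps:
    - [0, [-1, 10, 0], 0]
    - [0, [0, 10, 0], 0]
    - [0, [0, 6, 0], 0]
    - [0, [0, 4, 0], 0]
    - [0, [0, 4, 0], 0]
    - [0, [0, 0, 0], 0]

```text
time_s: 41.75
ee_pos: [465.9, -265.6, 169.5]
tool_rot: [-3.14, 0.001, 2.669]
force: [-1.4, -2.9, 1.2]
width: 0.6
```

```bash
python3 onsp.py wrist
```

```text
wrist t 41.75 tcp s,v,z [-3.330e+01 -1.000e-01  1.695e+02] yaw 2.669 F [-1.4 -2.9  1.2]
-48 9 v [-12. -11.] ztop 113.1 | -42 638 v [-12.  10.] ztop 150.0 | -36 984 v [-11.  10.] ztop 150.0 | -30 581 v [-12.  10.] ztop 149.9 | -24 200 v [-23. -13.] ztop 121.1 | -18 541 v [-25. -14.] ztop 122.7 | -12 574 v [-25. -15.] ztop 123.6 | -6 572 v [-25. -16.] ztop 125.6 | 0 573 v [-26. -17.] ztop 127.6 | 6 588 v [-26. -17.] ztop 128.3 | 12 578 v [-27. -17.] ztop 130.8 | 18 391 v [-27. -16.] ztop 132.2 | 24 99 v [-26.  -4.] ztop 117.6 | 30 1027 v [-24.  17.] ztop 130.5 | 36 2012 v [-29.  18.] ztop 131.2 | 42 1309 v [-28.  19.] ztop 130.6 | 48 1172 v [-28.  19.] ztop 130.7 | 54 1110 v [-27.  19.] ztop 130.4 | 60 1082 v [-27.  20.] ztop 130.4 | 66 1667 v [-26.  33.] ztop 135.5 | 72 3193 v [-33.  32.] ztop 137.0 | 78 164 v [-32. -13.] ztop 132.5 | 84 532 v [-28. -16.] ztop 125.5 | 90 525 v [-28. -17.] ztop 124.8 | 96 319 v [-27. -18.] ztop 123.1 | 102 107 v [-27. -24.] ztop 113.7 | 108 22 v [-26. -25.] ztop 105.8 | 144 34 v [-23. -14.] ztop 62.8 |
```

servo_tool:
  steps:
    - [0, [0, 3, 0], 0]
    - [0, [0, 3, 0], 0]
    - [0, [0, 0, 0], 0]

```text
time_s: 42.1
ee_pos: [467.0, -263.9, 170.1]
tool_rot: [-3.136, 0.002, 2.666]
force: [-5.8, -9.4, 5.0]
width: 0.7
```

servo_tool:
  steps:
    - [0, [0, 3, 0], 0]
    - [0, [0, 2, 0], 0]
    - [0, [0, 0, 0], 0]

```text
time_s: 42.4
ee_pos: [467.7, -262.9, 170.8]
tool_rot: [-3.132, 0.003, 2.664]
force: [-10.1, -16.7, 9.2]
width: 0.4
```

```bash
python3 onsp.py wrist
```

```text
wrist t 42.4 tcp s,v,z [-30.    0.3 170.8] yaw 2.664 F [-10.1 -16.7   9.2]
-42 196 v [-12. -10.] ztop 137.1 | -36 691 v [-12.  11.] ztop 150.0 | -30 683 v [-12.  10.] ztop 150.0 | -24 220 v [-21. -10.] ztop 131.7 | -18 521 v [-24. -14.] ztop 122.7 | -12 575 v [-25. -14.] ztop 124.3 | -6 577 v [-25. -15.] ztop 125.6 | 0 589 v [-26. -16.] ztop 127.3 | 6 599 v [-26. -16.] ztop 128.9 | 12 605 v [-26. -17.] ztop 131.0 | 18 531 v [-27. -16.] ztop 132.4 | 24 60 v [-27.  -6.] ztop 119.6 | 30 966 v [-26.  -1.] ztop 130.4 | 36 1892 v [-29.  -2.] ztop 131.3 | 42 1303 v [-28.  19.] ztop 131.1 | 48 1147 v [-28.  19.] ztop 131.0 | 54 1131 v [-28.  19.] ztop 130.8 | 60 1106 v [-27.  20.] ztop 130.9 | 66 1482 v [-27.  32.] ztop 135.0 | 72 3343 v [-34.  33.] ztop 137.4 | 78 260 v [-33.  -4.] ztop 133.5 | 84 691 v [-28.  19.] ztop 129.7 | 90 590 v [-28.  21.] ztop 125.9 | 96 463 v [-27. -16.] ztop 125.1 | 102 179 v [-27. -22.] ztop 117.1 | 108 44 v [-27. -25.] ztop 107.9 | 114 4 v [-26. -25.] ztop 101.2 | 144 81 v [-24. -14.] ztop 64.4 |
```

servo_tool:
  steps:
    - [0, [0, -10, 0], 0]
    - [0, [0, -3, -8], 0]
    - [0, [0, 0, -7], 0]
    - [0, [0, 0, 0], 0]
    - [0, [0, 0, 0], 0]

```text
time_s: 42.95
ee_pos: [466.0, -265.5, 184.4]
tool_rot: [3.141, 0.0, 2.672]
force: [0.6, 0.1, -0.2]
width: 0.1
```

Run:
```python
from onsp import *
s=r.observe()
for cam in["scene","wrist"]:
    im,d,p,W=grab(cam);P=W[np.isfinite(W[...,0])];q=P[:,:2]-TIP;S=q@U;V=q@N;Z=P[:,2]
    print(cam,np.round(s["ee_pos"],1),((s["ee_pos"][:2]-TIP)@U))
    for lo in range(-33,33,3):
        m=(S>=lo)&(S<lo+3)&(abs(V)<30)&(Z>70)&(Z<140)
        if m.sum()>2:print(lo,m.sum(),"v",np.round([V[m].min(),V[m].max()]),"z",np.round([Z[m].min(),Z[m].max()],1),end=" | ")
    print()
    # cap cylinder
    k=(abs(V)<29)&(Z>75)&(Z<140)&(S>-19)&(S<20)&~((abs(V)<13)&(Z>139))
    from scipy.optimize import least_squares
    A=np.c_[S,V,Z][k];f=lambda x:np.hypot(A[:,1]-x[0]-x[2]*A[:,0],A[:,2]-x[1]-x[3]*A[:,0])-26
    o=least_squares(f,[0,108,0,.2],loss="soft_l1");print("cap v0,z0,dv,dz",np.round(o.x,3),k.sum(),np.round(np.median(abs(f(o.x))),2))
```

```text
scene [ 466.  -265.5  184.4] -33.136411611867295
-33 6 v [-10.  -9.] z [117.  136.5] | -30 9 v [-12.  -8.] z [118.2 139.9] | -27 8 v [-11.  -8.] z [121.2 138.9] | -21 21 v [-22.  21.] z [109.5 125.5] | -18 62 v [-25.  25.] z [ 93.  127.6] | -15 74 v [-24.  26.] z [ 86.1 127.8] | -12 77 v [-25.  24.] z [ 81.2 131.5] | -9 27 v [-24.  15.] z [ 81.3 132.5] | -6 18 v [-24.   8.] z [ 78.6 132.6] | -3 17 v [-25.  -5.] z [104.2 134.3] | 0 22 v [-25.  -4.] z [105.6 134.2] | 3 19 v [-26.  -5.] z [ 98.8 135. ] | 6 18 v [-25.  -2.] z [110.8 137.8] | 9 20 v [-25.  -1.] z [102.4 139.1] | 12 18 v [-26.  -1.] z [106.3 138.8] | 15 20 v [-26.   0.] z [112.5 139.1] | 18 13 v [-25.   1.] z [119.9 138.8] | 21 13 v [-26.  -0.] z [108.3 137. ] | 
cap v0,z0,dv,dz [ 2.78400e+00  1.10984e+02 -2.31000e-01 -6.40000e-02] 413 2.03
wrist [ 466.  -265.5  184.4] -33.136411611867295
-33 200 v [-11.   4.] z [113.1 139.9] | -30 173 v [-12.  -9.] z [114.5 140. ] | -27 125 v [-12. -11.] z [113.5 140. ] | -21 141 v [-22.  -9.] z [112.2 125.2] | -18 279 v [-25. -10.] z [100.7 125.7] | -15 313 v [-25. -11.] z [ 99.6 126.4] | -12 315 v [-25. -11.] z [ 99.8 127.4] | -9 319 v [-25. -11.] z [ 99.2 128.8] | -6 322 v [-26. -11.] z [ 97.6 129.2] | -3 331 v [-26. -12.] z [ 96.3 130. ] | 0 318 v [-26. -12.] z [ 95.2 130.8] | 3 322 v [-26. -13.] z [103.4 131. ] | 6 322 v [-26. -13.] z [101.2 131.4] | 9 323 v [-26. -13.] z [101.4 132.3] | 12 332 v [-26. -13.] z [ 98.9 133. ] | 15 316 v [-27. -14.] z [ 99.6 133.6] | 18 331 v [-26. -14.] z [105.3 134.3] | 21 197 v [-26. -15.] z [105.  133.3] | 24 38 v [-27. -23.] z [102.9 120.7] | 27 33 v [-25.  -4.] z [106.9 117.6] | 30 351 v [-14.  -1.] z [102.7 125.3] | 
cap v0,z0,dv,dz [ 7.77000e-01  1.06283e+02 -4.20000e-02  2.54000e-01] 4097 0.35
```

servo_tool:
  steps:
    - [0, [0, 3, 0], 0]
    - [0, [0, 2, -1], 0]
    - [0, [0, 2, -1], 0]
    - [0, [0, 2, -1], 0]
    - [0, [0, 2, -1], 0]
    - [0, [0, 0, 0], 0]

```text
time_s: 43.65
ee_pos: [470.1, -257.1, 188.5]
tool_rot: [-3.141, 0.0, 2.67]
force: [-2.4, -2.1, 2.1]
width: 0.2
```

```bash
cat > capfit.py <<'E'
from onsp import *
from scipy.optimize import least_squares
s=r.observe();im,d,p,W=grab("wrist");P=W[np.isfinite(W[...,0])];q=P[:,:2]-TIP;S=q@U;V=q@N;Z=P[:,2]
t=s["ee_pos"][:2]-TIP;print("t",s["time_s"],"tool s,v,z",np.round([t@U,t@N,s["ee_pos"][2]],1),"F u,v,z",np.round([s["force"][:2]@U,s["force"][:2]@N,s["force"][2]],1))
k=(abs(V)<29)&(Z>75)&(Z<138)&(S>-12)&(S<22);A=np.c_[S,V,Z][k]
f=lambda x:np.hypot(A[:,1]-x[0]-x[2]*A[:,0],A[:,2]-x[1]-x[3]*A[:,0])-26
o=least_squares(f,[0,108,0,.2],loss="soft_l1");x=o.x
d=np.hypot(V-x[0]-x[2]*S,Z-x[1]-x[3]*S)-26;c=S[(abs(d)<1.5)&(S>-40)&(S<32)&(V<-14)]
print("cap v0,z0,dv,dz",np.round(x,3),k.sum(),"ext",np.round(np.percentile(c,[1,99]),1))
E
python3 capfit.py
```

```text
t 43.65 tool s,v,z [-23.8  -0.2 188.5] F u,v,z [-3.  -1.2  2.1]
cap v0,z0,dv,dz [ 8.90000e-01  1.07017e+02 -3.10000e-02  1.08000e-01] 3625 ext [-13.3  28.9]
```

servo_tool:
  steps:
    - [0, [0, 2, 0], 0]
    - [0, [0, 2, -1], 0]
    - [0, [0, 1, 0], 0]
    - [0, [0, 0, 0], 0]

```text
time_s: 44.1
ee_pos: [471.7, -254.0, 189.7]
tool_rot: [-3.139, 0.0, 2.669]
force: [-4.0, -6.0, 6.3]
width: 0.3
```

```bash
python3 capfit.py
```

```text
t 44.1 tool s,v,z [-20.3  -0.2 189.7] F u,v,z [-7.1 -0.9  6.3]
cap v0,z0,dv,dz [ 8.49000e-01  1.07388e+02 -2.20000e-02  5.20000e-02] 3565 ext [-10.5  31.5]
```

servo_tool:
  steps:
    - [0, [0, 2, 0], 0]
    - [0, [0, 0, 0], 0]
    - [0, [0, -8, 0], 0]
    - [0, [0, -12, 0], 0]
    - [0, [0, -5, -30], 0]
    - [0, [15, 0, -40], 0]
    - [0, [30, 0, 0], 0]
    - [0, [30, 0, 0], 0]
    - [0, [0, 0, 0], 0]
    - [0, [0, 0, 0], 0]

```text
time_s: 45.15
ee_pos: [395.5, -238.3, 259.4]
tool_rot: [3.14, 0.001, 2.67]
force: [0.7, -0.2, -0.0]
width: 0.3
```

```bash
python3 capfit.py
python3 - <<'E'
from onsp import *
im,d,p,W=grab("scene");P=W[np.isfinite(W[...,0])];q=P[:,:2]-TIP;S=q@U;V=q@N;Z=P[:,2]
for lo in range(-30,150,3):
    m=(S>=lo)&(S<lo+3)&(abs(V)<36)&(Z>70)&(Z<145)
    if m.sum()>2:print(lo,m.sum(),int(V[m].max()),round(Z[m].max(),1),end="|")
i2=read_camera("wrist")[0]
a=cv2.resize(im[215:315,330:460],(520,400),interpolation=2);c=np.zeros((400,800,3),np.uint8);c[:,:520]=a;c[:210,520:]=cv2.resize(i2,(280,210))
cv2.imwrite("pics/f1.png",c[:,:,::-1])
for n,cam in[("bottle","scene"),("jar","scene"),("tub","scene")]:
    g=regions_of(n,cam)
    for a in g[:1]:print(n,round(a["p"],2),np.round(a["box"]),np.round(np.median(W[a["mask"]&np.isfinite(W[...,0])],0)))
E
```

```text
t 45.15 tool s,v,z [-40.9 -75.2 259.4] F u,v,z [ 0.1  0.7 -0. ]
-15 31 23 135.0|-12 256 24 136.0|-9 137 25 134.8|-6 26 18 136.7|-3 23 16 136.0|0 24 22 136.6|3 17 19 134.6|6 27 12 137.5|9 19 18 136.2|12 25 24 137.0|15 22 17 136.6|18 22 14 138.1|21 23 19 136.2|24 19 14 138.5|27 15 10 137.6|30 16 20 135.8|33 9 5 134.5|36 17 -14 129.1|39 15 2 133.5|42 11 5 131.7|45 25 9 132.9|48 13 12 132.6|51 19 18 132.3|54 20 13 132.7|57 16 5 133.1|60 19 18 133.1|63 20 14 132.5|66 13 18 132.1|69 40 29 136.5|72 110 32 139.9|75 52 30 138.3|78 3 -6 137.1|87 7 -5 132.6|90 7 6 132.3|93 11 8 133.5|96 14 12 131.9|99 9 15 132.6|102 15 11 133.5|105 11 19 132.8|108 12 15 133.5|111 11 7 132.2|114 12 20 132.6|117 5 18 130.5|120 8 16 130.0|147 14 -14 80.4|bottle 0.72 [440. 282.  34.  91.] [ 549. -295.   99.]
jar 0.87 [356. 246.  19.  37.] [567.  -1.  45.]
tub 0.71 [268. 256.  32.  34.] [363.  76.  53.]Traceback (most recent call last):
  File "capfit.py", line 9, in <module>
    print("cap v0,z0,dv,dz",np.round(x,3),k.sum(),"ext",np.round(np.percentile(c,[1,99]),1))
                                                                 ~~~~~~~~~~~~~^^^^^^^^^^
    return _quantile_unchecked(
        a, q, axis, out, overwrite_input, method, keepdims, weights)
    return _ureduce(a,
                    func=_quantile_ureduce_func,
    ...<5 lines>...
                    overwrite_input=overwrite_input,
                    method=method)
    r = func(a, **kwargs)
    result = _quantile(arr,
                       quantiles=q,
    ...<2 lines>...
                       out=out,
                       weights=wgt)
    slices_having_nans = np.isnan(arr[-1, ...])
                                  ~~~^^^^^^^^^
IndexError: index -1 is out of bounds for axis 0 with size 0
```

View pics/f1.png

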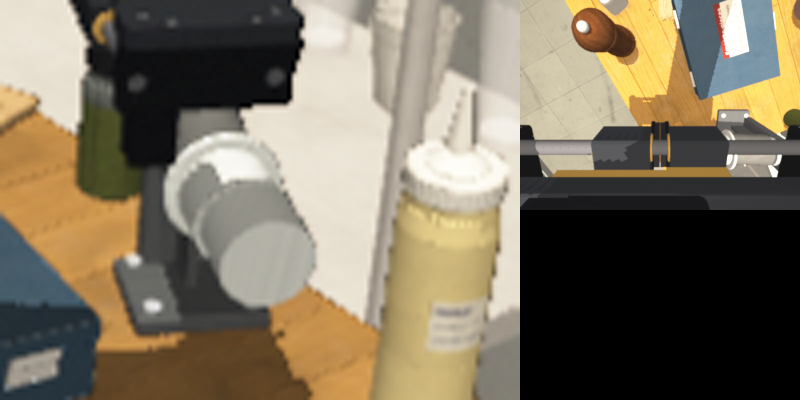

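The assembly sits on the spindle with the cap level at (260,260) and the blade at (215,190), and the bottle is untouched at (440,280). Nothing touches the robot, so I'm handing in.

```bash
python3 -c "
from h import *
s=r.observe();print(s['time_s'],s['force'],s['width']);print(r.close_job())"
```

```text
45.45 [-0.33764465  0.29496459  0.31537489] 0.5360822186472366
the job is handed in; nothing more can be done
None
```

The sleeve, the cutting wheel (blade inwards) and the end cap are all on the spindle, and I handed the job in at 45.5 s. No verdict is reported.

**How it was done:** I laid each part level on the worktop and regripped it end to end, because a sideways grip would have put the gripper's body over the bottle's spout. I then threaded each part and pushed it home from behind with a finger.

**Last checks (distances from the pin tip, from camera depth):**

| Part | Measured | Expected when home |
|---|---|---|
| Sleeve | rear end at 75–78 mm, no visible gap at the collar | 77 mm |
| Wheel | blade face at 75–77 mm; the push met 13 N | 77 mm |
| Cap | mouth at about 31 mm, tilt under 0.06 rad | 31 mm |

- **Bystanders:** the bottle and tub were found where they started. The jar's reading came out about 7 mm off across the worktop and 20 mm lower, probably because the gripper partly hid it. The arm was not near it.
- **Robot:** the force reading was about zero at hand-in, so nothing was being touched.

**What went wrong on the way:**
- **Cap jam:** the first push jammed with the cap drooping about 14 degrees, at about 20 N. I backed off, pushed higher with the fingertips while lifting slightly, and it went home.
- **Final cap fit:** the last wrist-camera fit failed because the cap was out of view. The final confirmation comes from the scene camera.

I viewed 14 pictures, four over the budget of 10.

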